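# Gauge the drilled base, feed the matching trunk post

## Task

The wooden base in the square frame is to get a trunk post for a pine-cone tree. Take the depth rod from its stand, lower it into that base's hole until it touches the bottom to learn how deep the hole is, and put the rod back upright in its stand with its shoulder down on the stand's top. Then slide the post whose thin tenon is as long as the hole is deep along its lane in the rack until its tip meets the stop bar, without lifting it, and leave the other two posts and all three bases where they are.

Things in the scene. Friction and masses are not known exactly. Their poses are not given: they have to be found in the camera images.
- base_1: round wooden base 90 mm across, 85 mm high, with a blind hole of 24 mm diameter down the middle of its top; loose, 0.6 kg. The three bases look alike outside; their holes are 30, 50 and 70 mm deep, one of each, and which base has which is not known. Any of them may be the one in the square frame. Origin: centre of its underside; z up
- base_2: round wooden base 90 mm across, 85 mm high, with a blind hole of 24 mm diameter down the middle of its top; loose, 0.6 kg. The three bases look alike outside; their holes are 30, 50 and 70 mm deep, one of each, and which base has which is not known. Any of them may be the one in the square frame. Origin: centre of its underside; z up
- base_3: round wooden base 90 mm across, 85 mm high, with a blind hole of 24 mm diameter down the middle of its top; loose, 0.6 kg. The three bases look alike outside; their holes are 30, 50 and 70 mm deep, one of each, and which base has which is not known. Any of them may be the one in the square frame. Origin: centre of its underside; z up
- frame: square wooden frame lying fixed on the table, 128 mm outside, 104 mm inside, 16 mm high, round the one base that is to be probed. Origin: its centre at table height; the base in it stands at this point to within 6 mm
- stand: fixed wooden stand for the depth rod: foot 84 mm across, column 52 mm across and 116 mm high in all with an 18 mm hole down its middle. Origin: centre of its underside
- stand_mouth (a point): centre of the hole's mouth on the stand's flat top, 116 mm above the table
- rod: depth rod, upright in its stand: steel shaft 10 mm across reaching 100 mm below a round shoulder (36 mm across, 6 mm thick) that rests on the stand's top, and above the shoulder a round wooden handle 26 mm across and 60 mm long. 0.12 kg. Origin: centre of the shoulder's underside; z up along the handle
- rod_tip (a point): lower end of the rod's shaft (tapered to 5 mm), 100 mm below the rod's origin
- rod_grip (a point): point on the handle's axis where it is best held, 38 mm above the rod's origin
- rack: fixed rack: plywood floor 290 x 190 mm with its top 8 mm above the table, three parallel lanes along its x, 60 mm apart (at y -60, 0, +60), between strips that rise 11 mm above the floor; the near (-x) end is open, a stop bar 46 mm high crosses the far (+x) end. Origin: centre of the rack at table height
- rack_stop (a point): middle of the stop bar's inner face, 133 mm from the rack's origin along its x, 26 mm above the table
- post_short: loose wooden post lying in a lane of the rack (any lane), axis level: thick body 36 mm across and 80 mm long, then a thin tenon 22 mm across and 30 mm long pointing at the stop bar. Origin: centre of the flat rear end of the thick body; x runs along the post towards the tenon. About 0.1 kg; slides with light friction. Its axis lies 26 mm above the table
- post_short_tip (a point): centre of the tenon's free end on that post, 110 mm from the post's origin along its x
- post_mid: loose wooden post lying in a lane of the rack (any lane), axis level: thick body 36 mm across and 80 mm long, then a thin tenon 22 mm across and 50 mm long pointing at the stop bar. Origin: centre of the flat rear end of the thick body; x runs along the post towards the tenon. About 0.1 kg; slides with light friction. Its axis lies 26 mm above the table
- post_mid_tip (a point): centre of the tenon's free end on that post, 130 mm from the post's origin along its x
- post_long: loose wooden post lying in a lane of the rack (any lane), axis level: thick body 36 mm across and 80 mm long, then a thin tenon 22 mm across and 70 mm long pointing at the stop bar. Origin: centre of the flat rear end of the thick body; x runs along the post towards the tenon. About 0.1 kg; slides with light friction. Its axis lies 26 mm above the table
- post_long_tip (a point): centre of the tenon's free end on that post, 150 mm from the post's origin along its x

How it is judged:
On the way, in this order (a step that is already met when the one before it is completed fails the run):
1. the rod's tip is at the bottom of the hole of the base in the frame (within 4 mm) (((horizontal distance between base_1 and frame below 0.035 m and z of rod_tip in the frame of base_1 below 0.039 m and horizontal distance between rod_tip and base_1 below 0.014 m) or (horizontal distance between base_2 and frame below 0.035 m and z of rod_tip in the frame of base_2 below 0.019 m and horizontal distance between rod_tip and base_2 below 0.014 m) or (horizontal distance between base_3 and frame below 0.035 m and z of rod_tip in the frame of base_3 below 0.059 m and horizontal distance between rod_tip and base_3 below 0.014 m))), for 0.1 s.
2. the rod is back upright in its stand, shoulder on the stand's top (horizontal distance between rod and stand below 0.009 m and z of rod in the frame of stand below 0.12 m and angle between rod's own z axis and vertical below 0.08 rad and linear speed of rod below 0.02 m/s), for 0.2 s.
3. the matching post's tip is at the stop bar (within 7 mm) (((horizontal distance between base_1 and frame below 0.035 m and x of post_mid_tip in the frame of rack above 0.126 m and z of post_mid_tip in the frame of rack below 0.035 m and angle between the x axis of post_mid and the x axis of rack, either way round below 0.15 rad and distance of each of post_short, post_long from where it was at the start of the episode below 0.015 m) or (horizontal distance between base_2 and frame below 0.035 m and x of post_long_tip in the frame of rack above 0.126 m and z of post_long_tip in the frame of rack below 0.035 m and angle between the x axis of post_long and the x axis of rack, either way round below 0.15 rad and distance of each of post_short, post_mid from where it was at the start of the episode below 0.015 m) or (horizontal distance between base_3 and frame below 0.035 m and x of post_short_tip in the frame of rack above 0.126 m and z of post_short_tip in the frame of rack below 0.035 m and angle between the x axis of post_short and the x axis of rack, either way round below 0.15 rad and distance of each of post_mid, post_long from where it was at the start of the episode below 0.015 m))), for 0.2 s.
At the end, for the whole second after the job is handed in: the matching post lies in its lane, tip within 7 mm of the stop bar, within 0.15 rad of the lane; the other posts within 15 mm of their starts; the rod upright (0.08 rad) in its stand, within 9 mm of its middle, shoulder within 4 mm of the stand's top; all at rest (all of step 2 and ((horizontal distance between base_1 and frame below 0.035 m and x of post_mid_tip in the frame of rack above 0.126 m and z of post_mid_tip in the frame of rack below 0.035 m and angle between the x axis of post_mid and the x axis of rack, either way round below 0.15 rad and distance of each of post_short, post_long from where it was at the start of the episode below 0.015 m) or (horizontal distance between base_2 and frame below 0.035 m and x of post_long_tip in the frame of rack above 0.126 m and z of post_long_tip in the frame of rack below 0.035 m and angle between the x axis of post_long and the x axis of rack, either way round below 0.15 rad and distance of each of post_short, post_mid from where it was at the start of the episode below 0.015 m) or (horizontal distance between base_3 and frame below 0.035 m and x of post_short_tip in the frame of rack above 0.126 m and z of post_short_tip in the frame of rack below 0.035 m and angle between the x axis of post_short and the x axis of rack, either way round below 0.15 rad and distance of each of post_mid, post_long from where it was at the start of the episode below 0.015 m)) and linear speed of each of post_short, post_mid, post_long below 0.02 m/s); the robot touches nothing.
It fails at once if a post that does not match is shifted by more than 15 mm ((horizontal distance between base_1 and frame below 0.035 m and distance of any of post_short, post_long from where it was at the start of the episode above 0.015 m) or (horizontal distance between base_2 and frame below 0.035 m and distance of any of post_short, post_mid from where it was at the start of the episode above 0.015 m) or (horizontal distance between base_3 and frame below 0.035 m and distance of any of post_mid, post_long from where it was at the start of the episode above 0.015 m)).
It fails at once if a post is lifted out of its lane (height (world z) of any of post_short, post_mid, post_long above 0.05 m).
It fails at once if a base is shifted by more than 20 mm or tipped (distance of any of base_1, base_2, base_3 from where it was at the start of the episode above 0.02 m or angle between any of base_1, base_2, base_3's own z axis and vertical above 0.2 rad).
It also fails if it takes over 56 s, if anything falls off the work surface, if the arm or the gripper's body presses on something with over 40 N, if the wrist force passes 120 N, or if a joint passes its speed limit or range.

## Robot

A 7-joint arm with a two-finger parallel gripper is mounted at the origin on the work surface; the furniture and walls round the work are solid. World frame = base frame: x ahead of the robot, y to its left, z up, the work surface at z = 0. Lengths are in m, angles in rad, forces in N, time in s.
With the tool pointing down it reaches from about 0.425 to 0.875 m from the base axis. Payload 8.4 kg.
Tool frame: the origin (TCP) lies between the finger pads; the fingertips stand 25 mm ahead of it and the grasp point (between the pads) lies 6 mm ahead of it (robot.tip_extent is the distance from the TCP to the fingertips, in m); z points along the fingers, y is the direction in which the jaws open and shut (so a half turn about z gives the same grasp; the last joint's range is limited). The gripper opens to 85 mm and grips with 20 to 120 N. Pads are 22 mm wide; open, the fingers measure 114 mm over their backs; the gripper's body (76 mm by 85 mm) begins 54 mm behind the grasp point. The pads swing forward as they close: fully open they stand 13 mm farther back than shut.
Start: joints at [1.008, 0.333, 0.04, 1.465, -0.013, 1.343, -0.059], TCP at [0.291, -0.581, 0.256] pointing down, gripper open.
Joint ranges: [-2.58, 2.58], [-0.38, 2.09], [-1.3, 1.39], [0.25, 2.4], [-1.5, 4.64], [0.08, 2.09], [-2.65, 2.65]. Speed limits (rad/s): [2.22, 2.22, 2.79, 2.79, 3.14, 3.14, 3.14].

## Interface

Orientations are given as [roll, pitch, yaw] about the fixed x, y, z axes, in that order (R = Rz(yaw) Ry(pitch) Rx(roll)).
In Python, from bench import robot, cams gives the robot as it stands.
- The arm moves only by the tool drive_tool, never from a script. Its argument "commands" is a list of rows, each a list of 3 entries, a list of its own where there are three numbers: the shift along the tool's x, y, z in m, then the turn, a rotation vector about the tool's x, y, z in rad, then the closure, from -1 (fully open) to 1 (shut), so that 0 is half open. In form: [[[dx, dy, dz], [wx, wy, wz], gripper], ...]. A call has 1 to 5 rows; each row is the pose to reach, as a shift and turn from the pose commanded when the call began, along the tool's axes at that moment; what a row does not reach only later rows make up. A row lasts 1/12 s, in which the tool goes at most 41.7 mm and 7.16 degrees, less where a joint would pass 70% of its speed; a pose out of reach is approached as far as the arm can. A call with a gripper value outside its range is refused whole. The fingers move at their own pace and stop on an object; "grip_force" is the grip in N (left out, the last holds). Time passes only in rows, so rows that repeat a pose let the fingers close. It gives the time, the measured TCP pose, the force and the opening at its end, in the units of the state.
- robot.get_obs(): the state, without advancing time (a new reading comes with each control period).
- cams.read_camera(name): name is "scene" or "top" or "wrist"; returns a dict with "color" (480x640x3 uint8, red, green, blue), "fovy" (degrees; the focal length in pixels is half the picture's height over the tangent of half this angle, whatever the lens; pixels are square), "cx", "cy" (the principal point, pixels), "R" (3x3) and "t" (3): a world point X has camera coordinates R X + t; the wrist camera has in their place "mount" (4x4, takes a point from camera to tool coordinates, whose origin is the TCP and whose axes are the flange's). Camera axes: x right, y down, z forward; pixel columns grow to the right and rows downward; lengths in m; the calibration is good to about 2 mm. A picture is of the moment at which its call begins: read the wrist's pose just before it. There is no depth.
- robot.finish_job(): hands the job in, once; it reports no verdict.
The state is a dict: "t": time; "qpos": joint angles; "joint_velocities": joint speeds; "joint_efforts": joint torques, N m; "eef_pos": TCP position; "tool_rot": TCP orientation; "force": force on the tool from outside, world axes, zero at the start; "wrist_torque": the same for the moment, N m; "width": opening from 0.0 (shut) to 1.0 (fully open).
Only numpy, scipy, OpenCV 4.12 (cv2) and the standard library are available. Lean on these libraries where they do the work, as an engineer would, in place of code of your own. Each camera call takes 0.05 s, during which the arm holds its last target.

## Working session

There is one attempt and no reset: what is moved stays moved. The work goes in short steps, Python scripts to look and compute and a tool call to move; the robot and the scene stay as the last step left them, time stands still between calls to the robot, and variables do not carry over. Pictures are saved under pics/ and viewed, and the job is handed in when it is done.

Besides the shell and the picture viewer there is one more tool, called after "Call:" in YAML: its name, and indented under it one key for each argument. drive_tool: Moves the arm, as the interface text tells. Its arguments: {"type":"object","properties":{"commands":{"type":"array","items":{"type":"array"}},"grip_force":{"type":"number"}},"required":["commands"]}

```bash
ls; mkdir -p pics; python3 - <<'E'
from bench import robot,cams
import cv2,json
o=robot.get_obs();print({k:(v if not hasattr(v,'tolist') else v.tolist()) for k,v in o.items()})
for n in ["scene","top","wrist"]:
    c=cams.read_camera(n);cv2.imwrite(f"pics/{n}0.png",c["color"][:,:,::-1])
    print(n,{k:(v if not hasattr(v,'tolist') else v.tolist()) for k,v in c.items() if k!="color"})
E
```

```text
pics
{'t': 0.0, 'qpos': [1.007787003614848, 0.3339036291404785, 0.03987068613028852, 1.4662786278110442, -0.013384979566652674, 1.343304735018738, -0.058537110312391366], 'joint_velocities': [0.0005359726106639502, -0.000554134964147845, -0.0007348198244961243, -0.000778002951355498, -0.0006666157216760021, 0.0005582259724689895, -0.0003413079285136655], 'joint_efforts': [-5.196003712626407e-05, -65.85569858551025, 1.3655563071370125, -40.556455850601196, 0.016662446432746947, 0.012670310097746551, 4.706557319877902e-05], 'eef_pos': [0.29056837630793453, -0.5809675613413965, 0.2554223000852859], 'tool_rot': [-3.1399687815378616, 0.00012392094447677415, 0.4637613335922868], 'force': [0.8052386445945297, 0.2540276111953195, -0.2761895978587925], 'wrist_torque': [0.0137236929224849, 0.00877838189830038, 0.022410493017655683], 'width': 0.9958805570696738}
scene {'fovy': 49.02404107283207, 'cx': 323.8181231236554, 'cy': 231.34370955122992, 'R': [[-0.5788267012361333, -0.8152572224529532, -0.017757003530774685], [-0.5992793220890391, 0.44004981285309136, -0.6687454346195276], [0.5530135116
[... 165 characters left out ...]
7471765385, 'cy': 241.52818085267756, 'R': [[-0.012661645607619001, -0.9999001164393289, -0.006280117445012181], [-0.9732042175791842, 0.013765217850058738, -0.22953010622493028], [0.22959362712539397, 0.0032056079230792563, -0.9732813007868018]], 't': [-0.01177322603789405, 0.6142836412742035, 0.9294427251655617]}
wrist {'fovy': 69.78146092742489, 'cx': 320.3504618189211, 'cy': 233.83575755486189, 'mount': [[0.0006126212804187655, -0.9469486428323273, -0.3213843377222622, 0.08290459912650765], [0.9999998122522747, 0.0005845577205994171, 0.00018381426313507663, -0.0007682874245728], [1.380502888626668e-05, -0.3213843899916136, 0.9469488231573745, -0.11773935318355949], [0.0, 0.0, 0.0, 1.0]]}
```

View pics/scene0.png

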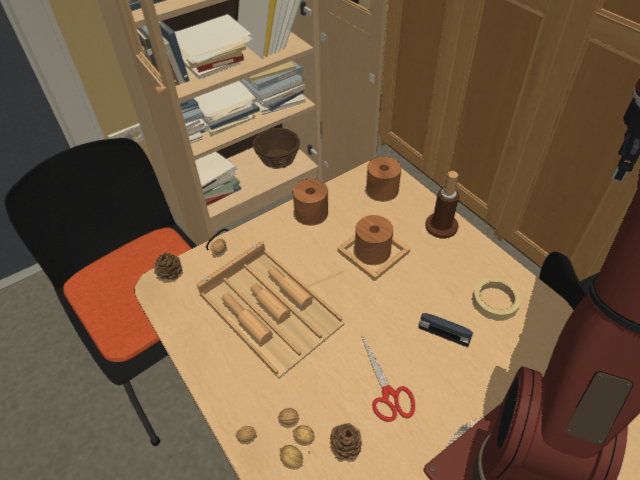

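View pics/top0.png

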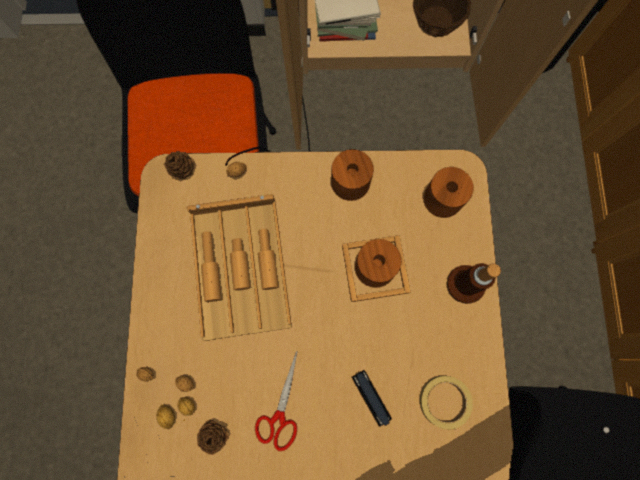

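View pics/wrist0.png

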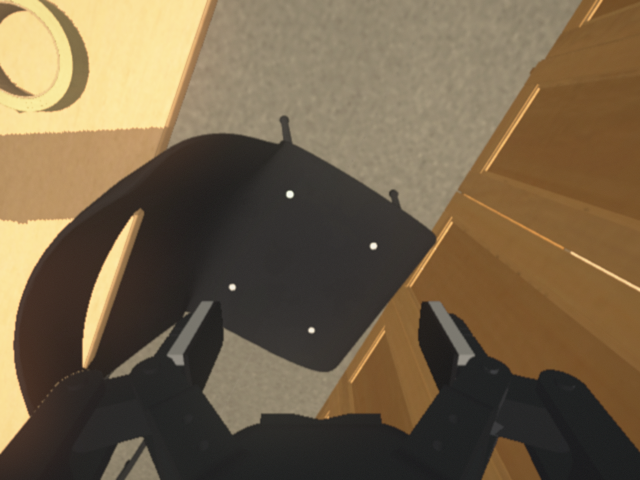

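The scene and top views show the same layout. In the top view the rod and stand are at about (470,282), the framed base at (379,260) and the rack at (240,265), with three posts in it. The other two bases are at (352,172) and (450,190). I'll zoom in on the top and scene views to measure.

```bash
cat > h.py <<'E'
import numpy as np,cv2
from bench import robot,cams
def K(c):
    f=240/np.tan(np.radians(c["fovy"])/2);return f,c["cx"],c["cy"]
def ray(c,u,v):
    f,cx,cy=K(c);d=np.array([(u-cx)/f,(v-cy)/f,1.])
    if "R" in c: R,t=np.array(c["R"]),np.array(c["t"]);return -R.T@t,R.T@d
    T=c["T"];return T[:3,3],T[:3,:3]@d
def at(c,u,v,z):
    o,d=ray(c,u,v);return o+d*(z-o[2])/d[2]
def proj(c,X):
    f,cx,cy=K(c);X=np.atleast_2d(X)
    if "R" in c: P=X@np.array(c["R"]).T+np.array(c["t"])
    else: P=(X-c["T"][:3,3])@c["T"][:3,:3]
    return np.c_[f*P[:,0]/P[:,2]+cx,f*P[:,1]/P[:,2]+cy]
def wrist():
    from scipy.spatial.transform import Rotation as Ro
    o=robot.get_obs();c=cams.read_camera("wrist")
    M=np.eye(4);M[:3,:3]=Ro.from_euler('xyz',o["tool_rot"]).as_matrix();M[:3,3]=o["eef_pos"]
    c["T"]=M@np.array(c["mount"]);return c,o
def circ(p,r,z,n=60):
    a=np.linspace(0,2*np.pi,n);return np.c_[p[0]+r*np.cos(a),p[1]+r*np.sin(a),0*a+z]
def crop(img,x,y,w,h,s,name):
    i=cv2.resize(img[y:y+h,x:x+w],None,fx=s,fy=s,interpolation=cv2.INTER_CUBIC);cv2.imwrite(name,i[:,:,::-1])
E
python3 - <<'E'
from h import *
c=cams.read_camera("top");crop(c["color"],180,180,133,170,3.5,"pics/rack.png");crop(c["color"],330,140,180,170,3.5,"pics/st.png")
c=cams.read_camera("scene");crop(c["color"],330,150,140,140,4,"pics/sc.png")
E
```

```text
(no output)
```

View pics/rack.png

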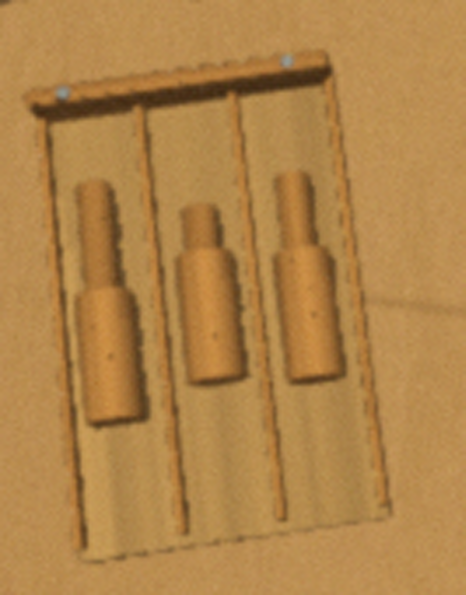

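View pics/st.png

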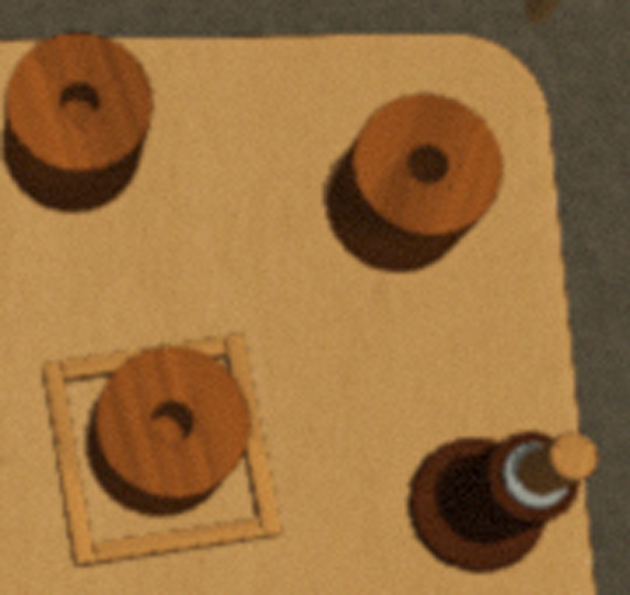

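View pics/sc.png

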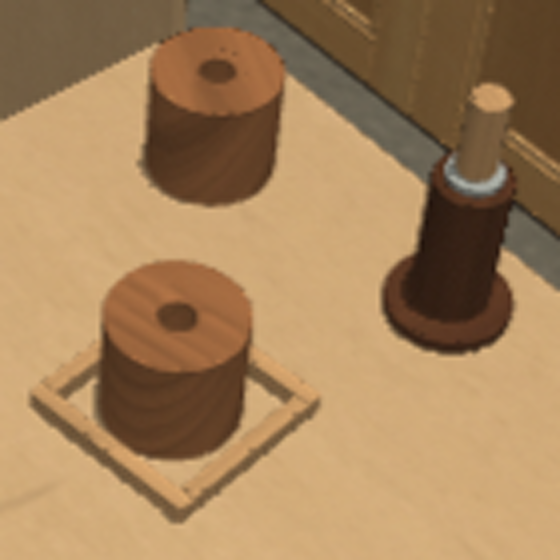

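```bash
python3 - <<'E'
from h import *
t=cams.read_camera("top");s=cams.read_camera("scene")
T=lambda u,v:(u/3.5+330,v/3.5+140); S=lambda u,v:(u/4+330,v/4+150); Rk=lambda u,v:(u/3.5+180,v/3.5+180)
print("handle",at(t,*T(573,456),.182),at(s,*S(492,97),.182))
print("shoulder",at(s,*S(475,174),.122))
print("foot",at(t,*T(477,504),.01),at(s,*S(448,298),.012))
print("base",at(t,*T(172,421),.085),at(s,*S(177,316),.085))
print("frame TL..",[at(t,*T(*p),.016).round(4) for p in [(43,366),(240,334),(282,532),(79,565)]])
print("rack near corners (floor)",[at(t,*Rk(*p),.008).round(4) for p in [(86,560),(392,515)]])
print("stop top corners",[at(t,*Rk(*p),.046).round(4) for p in [(26,95),(325,52),(330,72),(36,112)]])
for n,rear,tip in [("A",(113,420),(93,182)),("B",(217,378),(199,206)),("C",(317,376),(292,174))]:
    a,b=at(t,*Rk(*rear),.03),at(t,*Rk(*tip),.03);print(n,a.round(4),b.round(4),np.linalg.norm(a-b),np.degrees(np.arctan2(*(b-a)[1::-1])))
E
```

```text
handle [ 0.53017847 -0.33247631  0.182     ] [ 0.53031492 -0.33755513  0.182     ]
shoulder [ 0.52894932 -0.33568824  0.122     ]
foot [ 0.53016385 -0.33231874  0.01      ] [ 0.52871288 -0.33562411  0.012     ]
base [ 0.57021522 -0.13797249  0.085     ] [ 0.57014315 -0.14094756  0.085     ]
frame TL.. [array([ 0.6196, -0.0671,  0.016 ]), array([ 0.6385, -0.191 ,  0.016 ]), array([ 0.5138, -0.2104,  0.016 ]), array([ 0.4953, -0.0862,  0.016 ])]
rack near corners (floor) [array([0.4192, 0.2275, 0.008 ]), array([0.4435, 0.0431, 0.008 ])]
stop top corners [array([0.7007, 0.2675, 0.046 ]), array([0.7259, 0.0826, 0.046 ]), array([0.7128, 0.0794, 0.046 ]), array([0.6896, 0.2608, 0.046 ])]
A [0.5008 0.2094 0.03  ] [0.6486 0.2276 0.03  ] 0.14897646886534327 7.0056085718078815
B [0.5253 0.1475 0.03  ] [0.6323 0.1613 0.03  ] 0.1079622392819944 7.335955408372707
C [0.5257 0.0871 0.03  ] [0.652 0.104 0.03 ] 0.12744922634039868 7.637055384392941
```

The measurements agree with the given sizes. Post lengths come out at 149, 108 and 127 mm, so the lanes hold long (+y), short (middle) and mid (-y). The stand is at about (0.530,-0.334) and the base at (0.570,-0.139), with the two cameras 3–5 mm apart in y. I'll move above the rod and refine with the wrist camera.

Call:
drive_tool:
  commands:
    - [[0.037,-0.013,-0.004],[0,0,0],-1]
    - [[0.074,-0.026,-0.008],[0,0,0],-1]
    - [[0.111,-0.039,-0.012],[0,0,0],-1]
    - [[0.148,-0.052,-0.016],[0,0,0],-1]
    - [[0.185,-0.065,-0.02],[0,0,0],-1]
  grip_force: 60

```text
t: 0.77
eef_pos: [0.4281, -0.439, 0.2767]
tool_rot: [3.141, -0.0, 0.464]
force: [0.4, -0.9, 0.3]
width: 0.995
```

Call:
drive_tool:
  commands:
    - [[0.037,-0.013,-0.004],[0,0,0],-1]
    - [[0.074,-0.026,-0.008],[0,0,0],-1]
    - [[0.111,-0.039,-0.012],[0,0,0],-1]
    - [[0.139,-0.049,-0.015],[0,0,0],-1]
    - [[0.139,-0.049,-0.015],[0,0,0],-1]

```text
t: 1.18
eef_pos: [0.5349, -0.3271, 0.2919]
tool_rot: [-3.14, -0.004, 0.474]
force: [0.9, 0.4, -0.0]
width: 0.998
```

```bash
python3 - <<'E'
from h import *
c,o=wrist();print(o["t"],o["eef_pos"],o["tool_rot"],o["qpos"],o["force"],np.abs(o["joint_velocities"]).max())
im=c["color"].copy()
for p,r,z,col in [((.530,-.334),.013,.182,(0,255,0)),((.530,-.334),.026,.116,(0,0,255))]:
    cv2.polylines(im,[proj(c,circ(p,r,z)).round().astype(int)],True,col,1)
cv2.imwrite("pics/w1.png",im[:,:,::-1])
E
```

```text
1.1833 [ 0.53487273 -0.32707985  0.29189328] [-3.14038019 -0.0039814   0.47383938] [ 0.5993512   0.27774505 -0.14943325  1.46542898  0.03746108  1.40006561
 -0.64770264] [ 0.85757396  0.39661102 -0.02831421] 0.08159907100235662
```

View pics/w1.png

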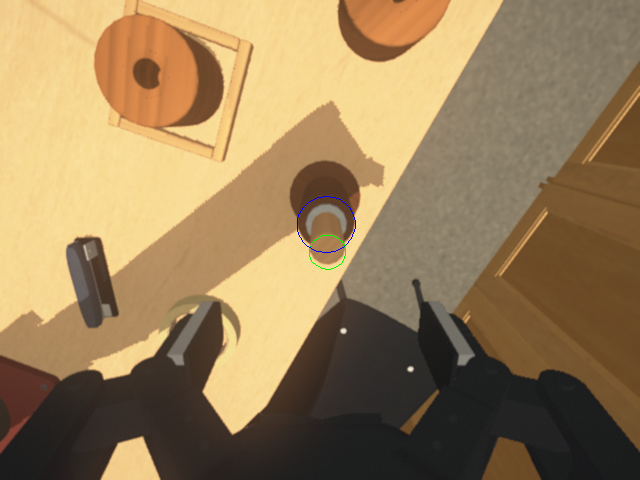

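The rod is in view with its handle top at about (327,248), and the predicted circles (green and blue) nearly match it. The framed base is at about (147,71). I'll zoom in to fit the points.

```bash
python3 - <<'E'
from h import *
c,o=wrist();print(o["eef_pos"],o["tool_rot"])
im=cv2.resize(c["color"],None,fx=4,fy=4,interpolation=cv2.INTER_CUBIC)
cv2.imwrite("pics/w2.png",im[4*140:4*285,4*260:4*400,::-1])
cv2.imwrite("pics/w2b.png",im[0:4*135,4*80:4*230,::-1])
E
```

```text
[ 0.53245078 -0.33038057  0.29149719] [-3.14095246e+00 -1.77438828e-03  4.70665829e-01]
```

View pics/w2.png

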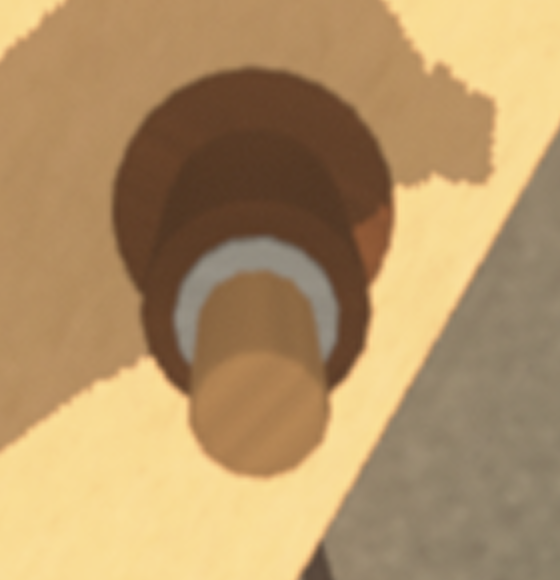

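View pics/w2b.png

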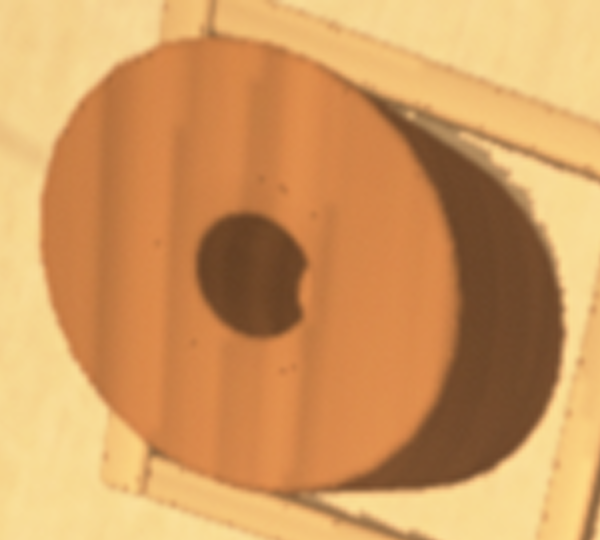

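```bash
python3 - <<'E'
from h import *
c,o=wrist();p=o["eef_pos"];print(o["t"],p,o["tool_rot"])
g=lambda u,v:((u+.5)/4-.5+260,(v+.5)/4-.5+140)
h=at(c,*g(259,414),.182);b=at(c,(251.5)/4-.5+80,264.5/4-.5,.085)
print("handle",h,"base",b)
im=cv2.resize(c["color"],None,fx=4,fy=4,interpolation=cv2.INTER_CUBIC)
def dr(P):cv2.polylines(im,[(proj(c,P)*4+1.5).round().astype(int)],True,(0,255,0),1)
dr(circ(h,.013,.182));dr(circ(h,.018,.122));dr(circ(h,.026,.116));dr(circ(h,.042,.0));dr(circ(b,.045,.085));dr(circ(b,.012,.085))
cv2.imwrite("pics/w3.png",im[4*140:4*285,4*260:4*400,::-1]);cv2.imwrite("pics/w3b.png",im[0:4*135,4*80:4*230,::-1])
E
```

```text
1.2833 [ 0.53055262 -0.33302828  0.2912805 ] [-3.14146465e+00 -1.87883039e-04  4.66925881e-01]
handle [ 0.53058937 -0.33535671  0.182     ] base [ 0.57291293 -0.1407581   0.085     ]
```

View pics/w3.png

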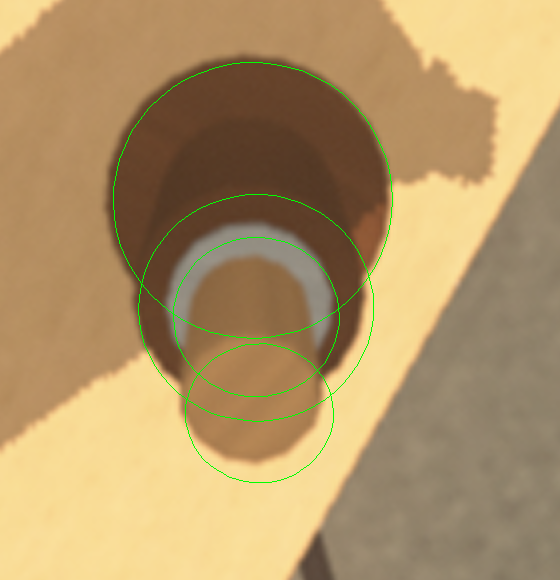

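View pics/w3b.png

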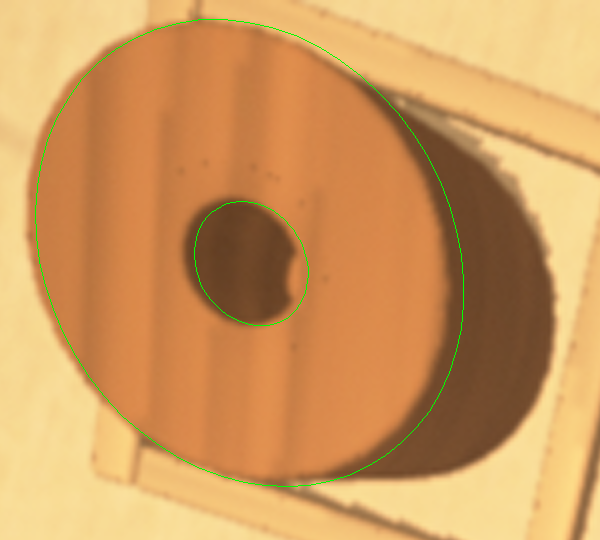

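The arm was still settling between those reads, and the overlays are about 2–3 mm off because of it. I'll let it settle and measure again.

Call:
drive_tool:
  commands:
    - [[0,0,0],[0,0,0],-1]
    - [[0,0,0],[0,0,0],-1]
    - [[0,0,0],[0,0,0],-1]

```text
t: 1.58
eef_pos: [0.5287, -0.3356, 0.2913]
tool_rot: [3.142, 0.0, 0.462]
force: [0.5, -0.3, -0.1]
width: 1.004
```

```bash
python3 - <<'E'
from h import *
c,o=wrist();p=o["eef_pos"];print(o["t"],p,o["tool_rot"],np.abs(o["joint_velocities"]).max())
np.savez("w4.npz",color=c["color"],T=c["T"])
im=cv2.resize(c["color"],None,fx=4,fy=4,interpolation=cv2.INTER_CUBIC)
cv2.imwrite("pics/w4.png",im[4*140:4*285,4*260:4*400,::-1]);cv2.imwrite("pics/w4b.png",im[0:4*135,4*80:4*230,::-1])
E
```

```text
1.5833 [ 0.52865418 -0.33560711  0.29126071] [3.14154180e+00 3.60336444e-04 4.61654946e-01] 0.006128611783759997
```

View pics/w4.png

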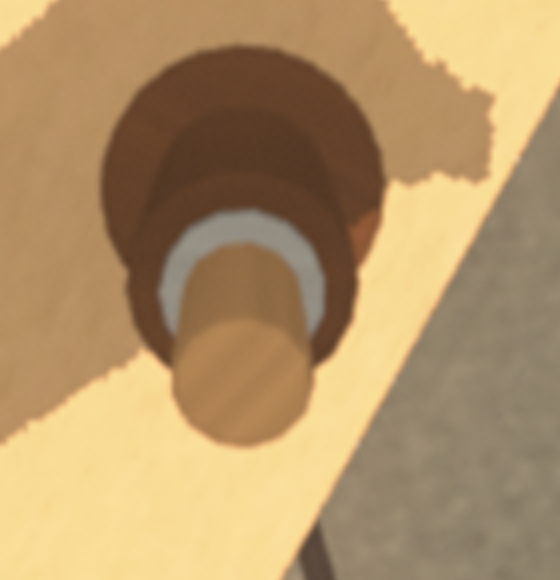

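View pics/w4b.png

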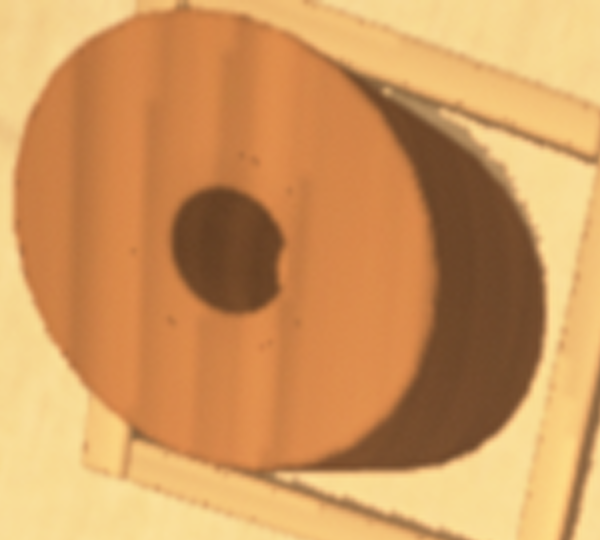

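```bash
python3 - <<'E'
from h import *
d=np.load("w4.npz");c=cams.read_camera("wrist");c["T"]=d["T"]
h=at(c,243.5/4-.5+260,384/4-.5+140,.182);b=at(c,226/4-.5+80,240/4-.5,.085)
print("handle",h,"base",b)
im=cv2.resize(d["color"],None,fx=4,fy=4,interpolation=cv2.INTER_CUBIC)
def dr(P):cv2.polylines(im,[(proj(c,P)*4+1.5).round().astype(int)],True,(0,255,0),1)
dr(circ(h,.013,.182));dr(circ(h,.018,.122));dr(circ(h,.026,.116));dr(circ(h,.042,.012));dr(circ(b,.045,.085));dr(circ(b,.012,.085))
cv2.imwrite("pics/w5.png",np.hstack([im[4*140:4*285,4*260:4*350],cv2.copyMakeBorder(im[0:4*135,4*80:4*190],0,40,0,0,0)])[:,:,::-1])
# world shift to tool axes
from scipy.spatial.transform import Rotation as Ro
o=robot.get_obs();R=Ro.from_euler('xyz',o["tool_rot"]).as_matrix()
print(o["eef_pos"],"tool shift",R.T@(np.array([h[0],h[1],.160])-o["eef_pos"]))
E
```

```text
handle [ 0.53245737 -0.33293216  0.182     ] base [ 0.57409855 -0.1374643   0.085     ]
[ 0.52901068 -0.33516609  0.29131563] tool shift [ 0.00409144 -0.00046476  0.1313153 ]
```

View pics/w5.png

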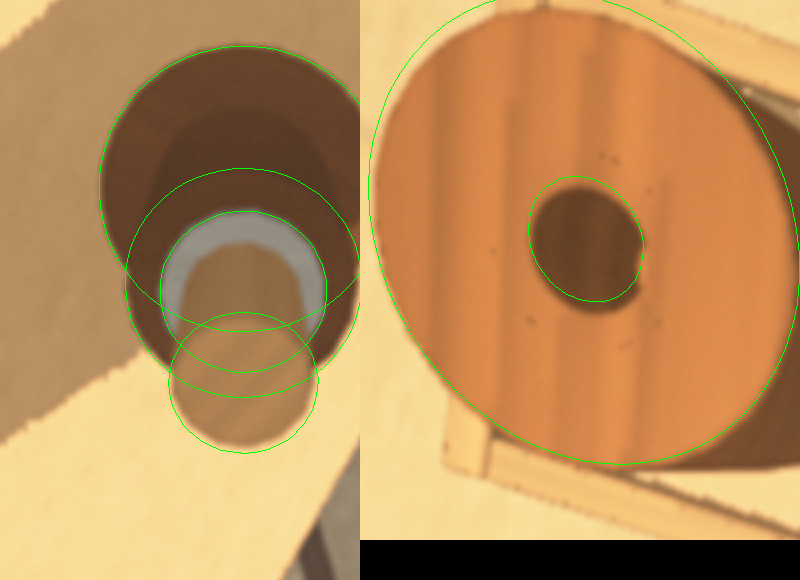

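The rod overlay now fits well, putting the rod at (0.532,-0.333). I'll descend and grip the handle.

Call:
drive_tool:
  commands:
    - [[0.0035,0,0.03],[0,0,0],-1]
    - [[0.0035,0,0.06],[0,0,0],-1]
    - [[0.0035,0,0.09],[0,0,0],-1]
    - [[0.0035,0,0.115],[0,0,0],-1]
    - [[0.0035,0,0.131],[0,0,0],-1]

```text
t: 2.1
eef_pos: [0.5313, -0.3326, 0.1573]
tool_rot: [-3.139, 0.002, 0.463]
force: [-1.4, 0.6, -0.1]
width: 0.998
```

Call:
drive_tool:
  commands:
    - [[0,0,0],[0,0,0],-1]
    - [[0,0,0],[0,0,0],0.3]
    - [[0,0,0],[0,0,0],0.3]
    - [[0,0,0],[0,0,0],0.3]
    - [[0,0,0],[0,0,0],0.3]

```text
t: 2.52
eef_pos: [0.5333, -0.3333, 0.1619]
tool_rot: [3.14, -0.001, 0.464]
force: [0.3, 0.4, 1.3]
width: 0.449
```

```bash
python3 - <<'E'
from h import *
c,o=wrist();print(o["t"],o["eef_pos"],o["tool_rot"],o["force"],o["width"])
cv2.imwrite("pics/g1.png",c["color"][:,:,::-1])
s=cams.read_camera("scene");crop(s["color"],370,120,140,140,4,"pics/g1s.png")
E
```

```text
2.5167 [ 0.5333426  -0.333285    0.16194317] [ 3.13954356e+00 -1.33261796e-03  4.63726495e-01] [0.30769882 0.41424696 1.30174875] 0.44920425351764726
```

View pics/g1.png

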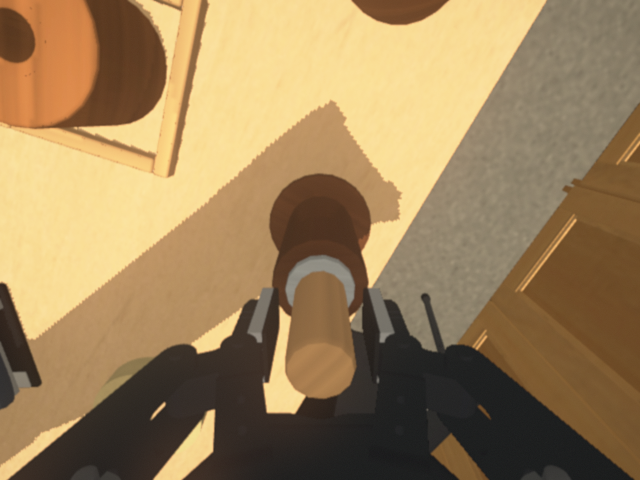

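View pics/g1s.png

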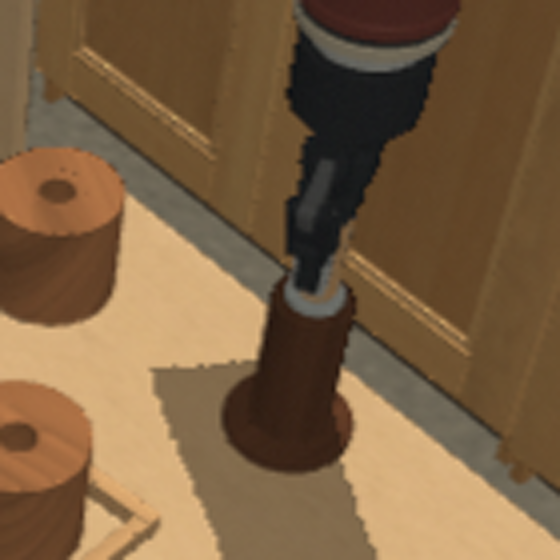

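The handle is centred between the pads, with about 10 px of gap on each side. I'll close fully, then lift.

Call:
drive_tool:
  commands:
    - [[0,0,0],[0,0,0],1]
    - [[0,0,0],[0,0,0],1]
    - [[0,0,0],[0,0,0],1]
    - [[0,0,0],[0,0,0],1]
    - [[0,0,0],[0,0,0],1]
  grip_force: 60

```text
t: 3.03
eef_pos: [0.5331, -0.3331, 0.1613]
tool_rot: [3.14, -0.001, 0.464]
force: [-1.8, -0.6, 6.0]
width: 0.289
```

```bash
python3 - <<'E'
from h import *
o=robot.get_obs();print(o["t"],o["eef_pos"],o["tool_rot"],o["force"],o["wrist_torque"],o["width"])
E
```

```text
3.0333 [ 0.53306853 -0.33313399  0.1613341 ] [ 3.14036116e+00 -8.14847222e-04  4.63652865e-01] [-1.77229394 -0.57216808  5.96855801] [0.13424802 0.19626027 0.0124912 ] 0.28899550239770216
```

Call:
drive_tool:
  commands:
    - [[0,0,-0.01],[0,0,0],1]
    - [[0,0,-0.03],[0,0,0],1]
    - [[0,0,-0.055],[0,0,0],1]
    - [[0,0,-0.08],[0,0,0],1]
    - [[0,0,-0.105],[0,0,0],1]

```text
t: 3.45
eef_pos: [0.5323, -0.3326, 0.2667]
tool_rot: [-3.141, 0.0, 0.464]
force: [-0.4, -0.1, -1.5]
width: 0.287
```

Call:
drive_tool:
  commands:
    - [[0,0,-0.02],[0,0,0],1]
    - [[0,0,-0.03],[0,0,0],1]
    - [[0,0,-0.03],[0,0,0],1]

```text
t: 3.7
eef_pos: [0.5334, -0.3332, 0.2981]
tool_rot: [3.138, -0.002, 0.464]
force: [0.4, 0.1, -1.7]
width: 0.289
```

```bash
python3 - <<'E'
from h import *
from scipy.spatial.transform import Rotation as Ro
c,o=wrist();print(o["t"],o["eef_pos"],o["tool_rot"],o["force"],o["width"])
cv2.imwrite("pics/l1.png",c["color"][:,:,::-1])
s=cams.read_camera("scene");crop(s["color"],350,80,140,140,4,"pics/l1s.png")
R=Ro.from_euler('xyz',o["tool_rot"]).as_matrix()
print("shift to base",R.T@(np.array([.5725,-.1385,o["eef_pos"][2]])-o["eef_pos"]))
E
```

```text
3.7 [ 0.53339248 -0.33323347  0.29805888] [ 3.1384283e+00 -2.1998539e-03  4.6367383e-01] [ 0.36072884  0.06729095 -1.72715599] 0.2887538789673846
shift to base [ 0.12207009 -0.15668236 -0.00022726]
```

View pics/l1.png

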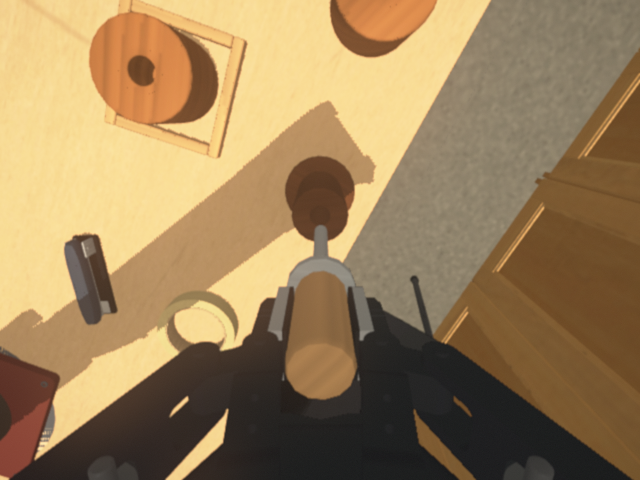

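View pics/l1s.png

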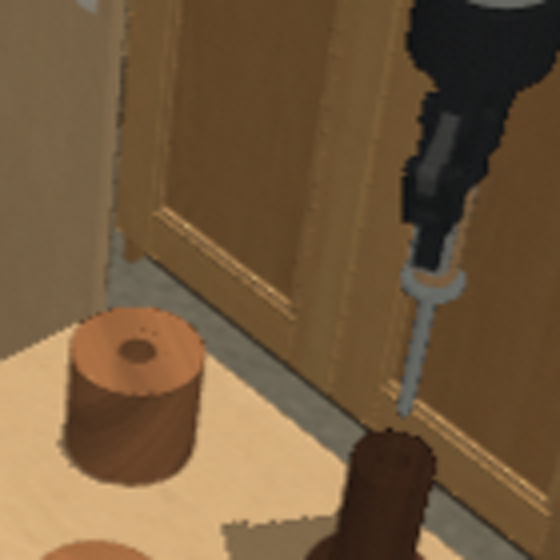

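The rod is held upright with its tip just above the empty stand, whose mouth is at about (319,214) in the wrist view. Next I'll carry it over the framed base.

Call:
drive_tool:
  commands:
    - [[0.02,-0.026,0],[0,0,0],1]
    - [[0.043,-0.055,0],[0,0,0],1]
    - [[0.066,-0.085,0],[0,0,0],1]
    - [[0.089,-0.114,0],[0,0,0],1]
    - [[0.108,-0.139,0],[0,0,0],1]

```text
t: 4.22
eef_pos: [0.5667, -0.1571, 0.2932]
tool_rot: [-3.139, 0.002, 0.465]
force: [1.3, -0.3, -0.8]
width: 0.287
```

Call:
drive_tool:
  commands:
    - [[0.011,-0.014,0],[0,0,0],1]
    - [[0.014,-0.018,0],[0,0,0],1]
    - [[0.014,-0.018,0],[0,0,0],1]
    - [[0.014,-0.018,0],[0,0,0],1]
    - [[0.014,-0.018,0],[0,0,0],1]

```text
t: 4.63
eef_pos: [0.5709, -0.14, 0.2945]
tool_rot: [-3.141, 0.001, 0.461]
force: [-0.8, -0.1, -0.9]
width: 0.292
```

```bash
python3 - <<'E'
from h import *
c,o=wrist();print(o["t"],o["eef_pos"],o["tool_rot"],o["force"],o["width"],np.abs(o["joint_velocities"]).max())
np.savez("b1.npz",color=c["color"],T=c["T"])
s=cams.read_camera("scene");t=cams.read_camera("top")
crop(c["color"],240,130,160,150,4,"pics/b1.png")
crop(s["color"],310,100,140,140,4,"pics/b1s.png");crop(t["color"],320,200,140,140,4,"pics/b1t.png")
E
```

```text
4.6333 [ 0.57091838 -0.1399553   0.29448369] [-3.14136035e+00  1.48591831e-03  4.61189289e-01] [-0.8362386  -0.12544299 -0.89688783] 0.2917577808122023 0.005789110196748201
```

View pics/b1.png

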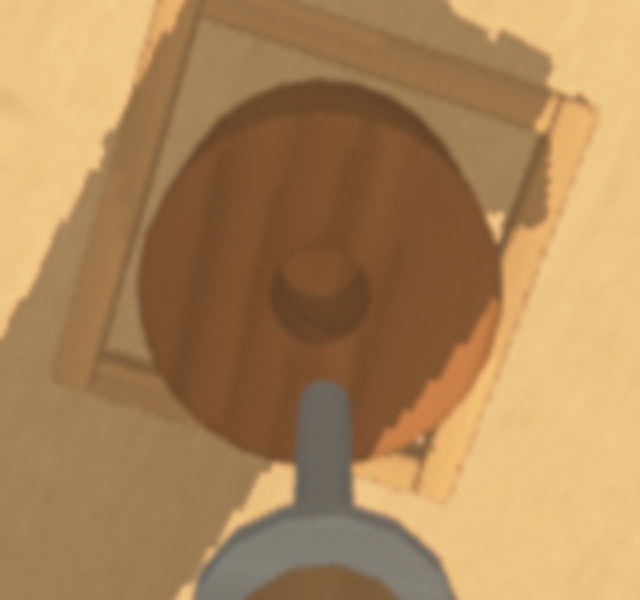

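View pics/b1s.png

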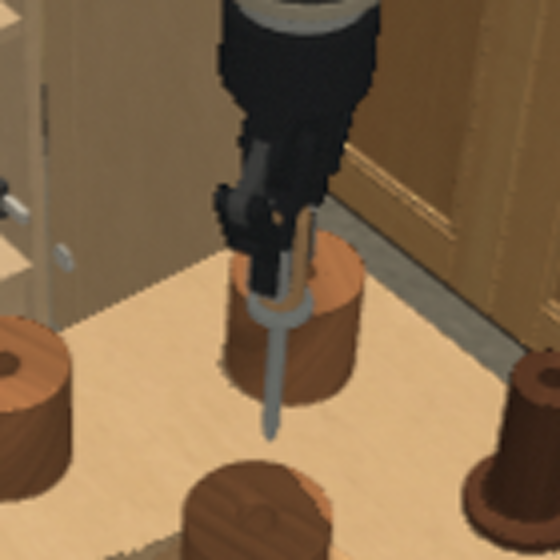

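View pics/b1t.png

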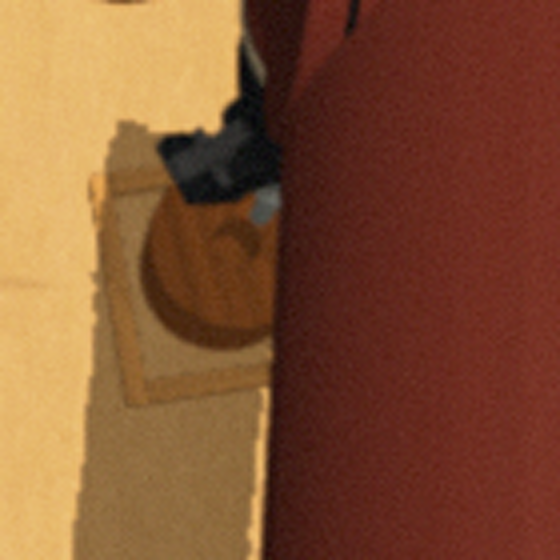

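```bash
python3 - <<'E'
from h import *
from scipy.spatial.transform import Rotation as Ro
d=np.load("b1.npz");c=cams.read_camera("wrist");c["T"]=d["T"]
m=at(c,322/4-.5+240,292.5/4-.5+130,.085);b=at(c,320/4-.5+240,286/4-.5+130,.085)
print("mouth",m,"base",b)
tip=at(c,324/4-.5+240,384/4-.5+130,.2945-.1453);print("tip now",tip)
im=cv2.resize(d["color"],None,fx=4,fy=4,interpolation=cv2.INTER_CUBIC)
def dr(P,col=(0,255,0)):cv2.polylines(im,[(proj(c,P)*4+1.5).round().astype(int)],True,col,1)
dr(circ(m,.045,.085));dr(circ(m,.012,.085))
e=c["T"];o=robot.get_obs();p=o["eef_pos"];print(p,o["tool_rot"])
for depth in (.03,.05,.07): dr(circ(m,.012,.085-depth),(0,0,255))
dr(circ(p,.005,p[2]-.1453),(255,255,0));dr(circ(p,.018,p[2]-.0453),(255,255,0))
cv2.imwrite("pics/b2.png",im[4*130:4*280,4*240:4*400,::-1])
R=Ro.from_euler('xyz',o["tool_rot"]).as_matrix()
print("shift",R.T@(np.array([m[0],m[1],p[2]])-p))
E
```

```text
mouth [ 0.57368397 -0.13733627  0.085     ] base [ 0.57491756 -0.13617973  0.085     ]
tip now [ 0.57105323 -0.13917845  0.1492    ]
[ 0.57129749 -0.13908604  0.29514154] [-3.14154815e+00  3.02522796e-04  4.61949080e-01]
shift [ 2.91620247e-03 -5.02729944e-04 -8.59843160e-07]
```

View pics/b2.png

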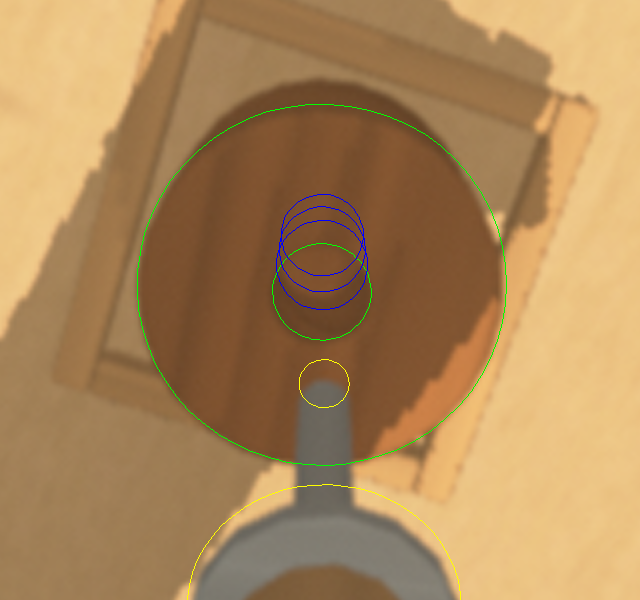

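The hole mouth is at (0.5737,-0.1373), about 3 mm further along tool x than the tip. The tip also appears a little short, so I'll correct by 3.5 mm and lower it 10 mm into the hole.

Call:
drive_tool:
  commands:
    - [[0.0035,-0.0005,0.005],[0,0,0],1]
    - [[0.0035,-0.0005,0.025],[0,0,0],1]
    - [[0.0035,-0.0005,0.045],[0,0,0],1]
    - [[0.0035,-0.0005,0.06],[0,0,0],1]
    - [[0.0035,-0.0005,0.06],[0,0,0],1]

```text
t: 5.25
eef_pos: [0.5729, -0.1357, 0.2315]
tool_rot: [-3.138, 0.004, 0.464]
force: [-0.5, 0.6, -1.8]
width: 0.289
```

Call:
drive_tool:
  commands:
    - [[0,0,0],[0,0,0],1]
    - [[0,0,0.005],[0,0,0],1]
    - [[0,0,0.01],[0,0,0],1]
    - [[0,0,0.015],[0,0,0],1]

```text
t: 5.58
eef_pos: [0.5749, -0.1359, 0.2208]
tool_rot: [3.141, -0.001, 0.464]
force: [0.3, 0.0, -2.3]
width: 0.29
```

```bash
python3 - <<'E'
from h import *
c,o=wrist();print(o["t"],o["eef_pos"],o["tool_rot"],o["force"],o["width"],np.abs(o["joint_velocities"]).max())
crop(c["color"],240,130,160,150,4,"pics/b3.png")
s=cams.read_camera("scene");crop(s["color"],310,140,140,140,4,"pics/b3s.png")
E
```

```text
5.5833 [ 0.57491947 -0.13594769  0.22079094] [ 3.14066838e+00 -1.19278847e-03  4.63672032e-01] [ 0.25060503  0.00558612 -2.33758899] 0.29000640640376835 0.11818445508717475
```

View pics/b3.png

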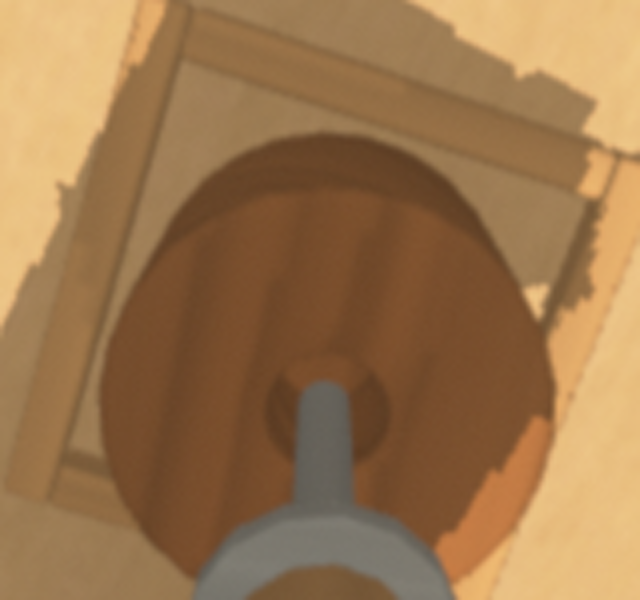

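View pics/b3s.png

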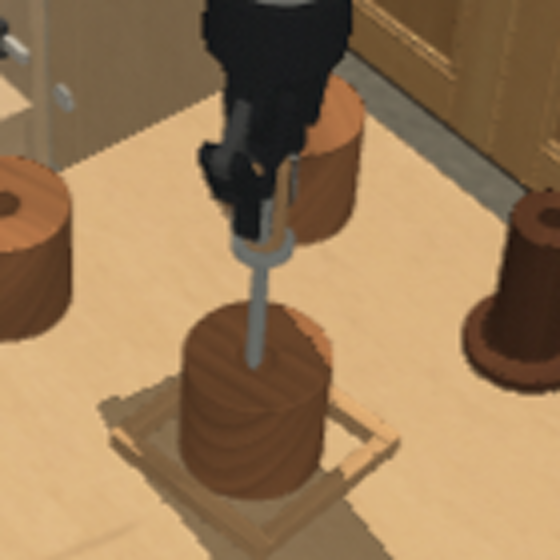

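The shaft is inside the mouth: the shaft is at x≈324 and the hole at x≈327 (4x crop), with clearance all round. I'll go down slowly and watch the force.

Call:
drive_tool:
  commands:
    - [[-0.001,0,0.004],[0,0,0],1]
    - [[-0.001,0,0.008],[0,0,0],1]
    - [[-0.001,0,0.012],[0,0,0],1]
    - [[-0.001,0,0.016],[0,0,0],1]
    - [[-0.001,0,0.02],[0,0,0],1]

```text
t: 6.1
eef_pos: [0.5735, -0.1363, 0.1998]
tool_rot: [-3.141, 0.0, 0.464]
force: [-0.6, 0.2, -2.0]
width: 0.286
```

Call:
drive_tool:
  commands:
    - [[0,0,0.003],[0,0,0],1]
    - [[0,0,0.006],[0,0,0],1]

```text
t: 6.27
eef_pos: [0.5735, -0.1363, 0.1939]
tool_rot: [-3.141, 0.0, 0.464]
force: [1.2, -0.1, -1.9]
width: 0.294
```

There was no contact at TCP z 0.194, so the hole is deeper than 30 mm. I'll continue.

Call:
drive_tool:
  commands:
    - [[0,0,0.003],[0,0,0],1]
    - [[0,0,0.006],[0,0,0],1]
    - [[0,0,0.009],[0,0,0],1]
    - [[0,0,0.011],[0,0,0],1]

```text
t: 6.6
eef_pos: [0.5735, -0.1363, 0.1829]
tool_rot: [-3.141, 0.0, 0.464]
force: [-0.7, -0.3, -1.5]
width: 0.29
```

Call:
drive_tool:
  commands:
    - [[0,0,0.002],[0,0,0],1]
    - [[0,0,0.004],[0,0,0],1]

```text
t: 6.77
eef_pos: [0.574, -0.1363, 0.1798]
tool_rot: [3.141, -0.001, 0.464]
force: [-2.0, 1.3, 15.9]
width: 0.288
```

Contact: the force is 16 N at TCP z 0.180, against 0.1803 expected for a 50 mm hole. I'll hold briefly to confirm.

Call:
drive_tool:
  commands:
    - [[0,0,0.0005],[0,0,0],1]
    - [[0,0,0.0005],[0,0,0],1]
    - [[0,0,0.0005],[0,0,0],1]

```text
t: 7.02
eef_pos: [0.5741, -0.1362, 0.18]
tool_rot: [3.141, -0.001, 0.464]
force: [-2.2, 1.2, 6.1]
width: 0.287
```

```bash
python3 - <<'E'
from h import *
c,o=wrist();print(o["t"],o["eef_pos"],o["tool_rot"],o["force"],o["width"])
crop(c["color"],220,130,200,150,4,"pics/b4.png")
s=cams.read_camera("scene");crop(s["color"],310,140,140,140,4,"pics/b4s.png")
E
```

```text
7.0167 [ 0.5740824  -0.13621606  0.1800204 ] [ 3.14072963e+00 -1.24443229e-03  4.63851842e-01] [-2.19792619  1.16521131  6.09333164] 0.28703638085106425
```

View pics/b4.png

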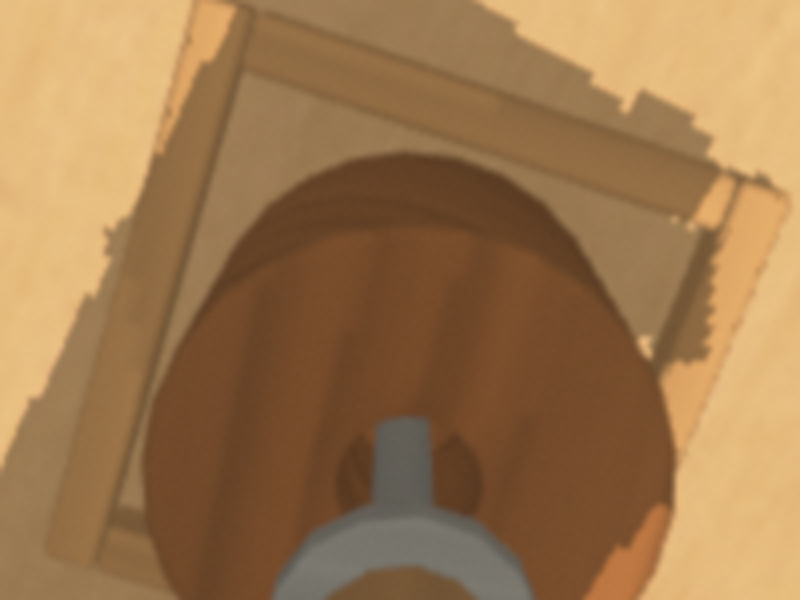

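View pics/b4s.png

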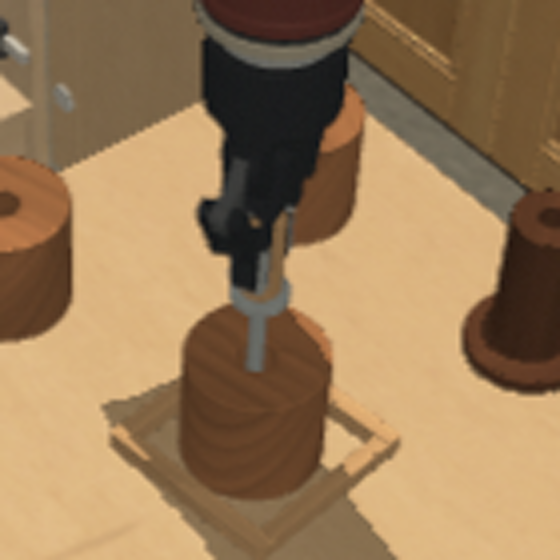

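The reading holds steady: 6 N vertical and 2 N sideways at z 0.180. The scene view shows roughly 50 mm of shaft above the rim. So the hole is 50 mm deep and the match is post_mid, in the -y lane. I'll lift out and return to the stand.

Call:
drive_tool:
  commands:
    - [[0,0,-0.01],[0,0,0],1]
    - [[0,0,-0.03],[0,0,0],1]
    - [[0,0,-0.055],[0,0,0],1]
    - [[0,0,-0.08],[0,0,0],1]
    - [[0,0,-0.105],[0,0,0],1]

```text
t: 7.53
eef_pos: [0.5734, -0.1363, 0.2855]
tool_rot: [3.142, -0.0, 0.464]
force: [1.1, -0.6, -1.4]
width: 0.289
```

Call:
drive_tool:
  commands:
    - [[-0.012,0.015,-0.012],[0,0,0],1]
    - [[-0.035,0.045,-0.015],[0,0,0],1]
    - [[-0.058,0.074,-0.015],[0,0,0],1]
    - [[-0.081,0.103,-0.015],[0,0,0],1]
    - [[-0.1,0.127,-0.015],[0,0,0],1]

```text
t: 7.95
eef_pos: [0.5398, -0.2976, 0.2997]
tool_rot: [3.14, 0.0, 0.462]
force: [0.1, -0.8, -1.6]
width: 0.288
```

Call:
drive_tool:
  commands:
    - [[-0.014,0.018,0],[0,0,0],1]
    - [[-0.022,0.028,0],[0,0,0],1]
    - [[-0.022,0.028,0],[0,0,0],1]
    - [[-0.022,0.028,0],[0,0,0],1]
    - [[-0.022,0.028,0],[0,0,0],1]

```text
t: 8.37
eef_pos: [0.5347, -0.3274, 0.299]
tool_rot: [-3.141, -0.001, 0.466]
force: [1.1, -0.3, -1.3]
width: 0.285
```

```bash
python3 - <<'E'
from h import *
from scipy.spatial.transform import Rotation as Ro
c,o=wrist();p=o["eef_pos"];print(o["t"],p,o["tool_rot"],o["force"],o["width"],np.abs(o["joint_velocities"]).max())
crop(c["color"],240,130,160,150,4,"pics/r1.png")
np.savez("r1.npz",color=c["color"],T=c["T"])
R=Ro.from_euler('xyz',o["tool_rot"]).as_matrix()
print("shift",R.T@(np.array([.5331,-.3331,p[2]])-p))
E
```

```text
8.3667 [ 0.53473321 -0.32741613  0.29902518] [-3.14091846e+00 -9.74276087e-04  4.66163695e-01] [ 1.09187386 -0.28445194 -1.25860502] 0.2854609453375697 0.009640753532256905
shift [-4.01362961e-03  4.34332295e-03 -6.83860688e-06]
```

View pics/r1.png

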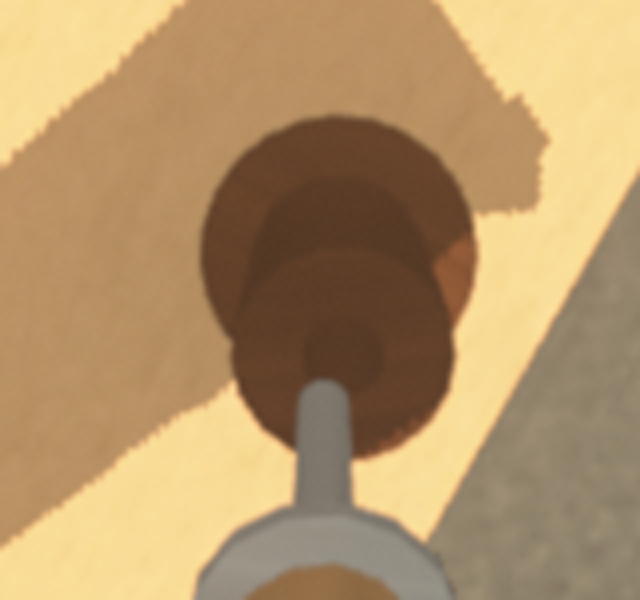

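The view agrees with the pose error: the mouth is at (343,352) and the shaft at x≈324, which is about 4 mm. I'll correct and let it settle.

Call:
drive_tool:
  commands:
    - [[-0.004,0.0045,0],[0,0,0],1]
    - [[-0.004,0.0045,0],[0,0,0],1]
    - [[-0.004,0.0045,0],[0,0,0],1]
    - [[-0.004,0.0045,0],[0,0,0],1]

```text
t: 8.75
eef_pos: [0.5323, -0.335, 0.2989]
tool_rot: [-3.142, -0.0, 0.464]
force: [-1.2, -0.5, -1.1]
width: 0.288
```

```bash
python3 - <<'E'
from h import *
from scipy.spatial.transform import Rotation as Ro
c,o=wrist();p=o["eef_pos"];print(o["t"],p,o["tool_rot"],o["force"],o["width"],np.abs(o["joint_velocities"]).max())
crop(c["color"],240,130,160,150,4,"pics/r2.png")
R=Ro.from_euler('xyz',o["tool_rot"]).as_matrix()
print("shift",R.T@(np.array([.5331,-.3331,p[2]])-p))
E
```

```text
8.75 [ 0.53233078 -0.33504916  0.29888441] [-3.14155030e+00 -8.99826768e-05  4.64056035e-01] [-1.23390377 -0.49137664 -1.08088713] 0.28781394790598713 0.0019810872731624153
shift [ 1.56027089e-03 -1.39873834e-03  1.99635594e-07]
```

View pics/r2.png

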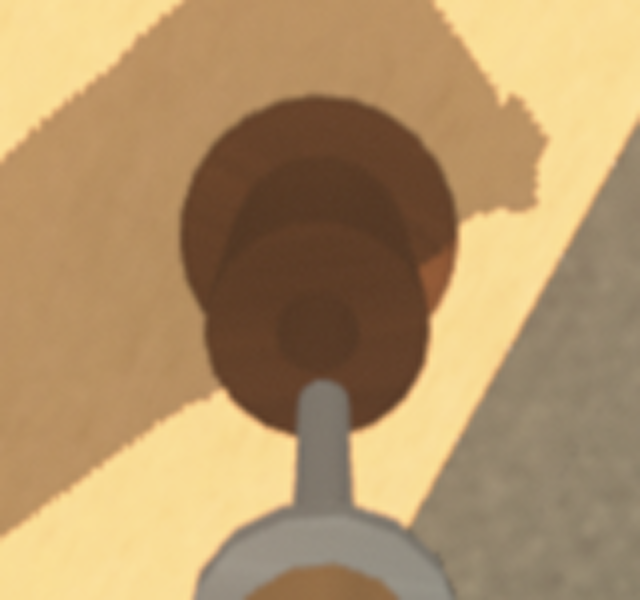

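Call:
drive_tool:
  commands:
    - [[0.0015,-0.0012,0.003],[0,0,0],1]
    - [[0.0015,-0.0012,0.012],[0,0,0],1]
    - [[0.0015,-0.0012,0.022],[0,0,0],1]
    - [[0.0015,-0.0012,0.03],[0,0,0],1]
    - [[0.0015,-0.0012,0.03],[0,0,0],1]

```text
t: 9.22
eef_pos: [0.532, -0.3331, 0.2658]
tool_rot: [-3.138, 0.002, 0.464]
force: [-0.4, 0.9, -0.2]
width: 0.286
```

```bash
python3 - <<'E'
from h import *
from scipy.spatial.transform import Rotation as Ro
c,o=wrist();p=o["eef_pos"];print(o["t"],p,o["tool_rot"],o["force"],o["width"],np.abs(o["joint_velocities"]).max())
crop(c["color"],240,130,160,150,4,"pics/r3.png")
s=cams.read_camera("scene");crop(s["color"],370,100,140,140,4,"pics/r3s.png")
R=Ro.from_euler('xyz',o["tool_rot"]).as_matrix()
print("shift",R.T@(np.array([.5331,-.3331,p[2]])-p))
E
```

```text
9.2167 [ 0.53202696 -0.33308029  0.26579922] [-3.13824598e+00  2.26141426e-03  4.63817844e-01] [-0.39417139  0.90962497 -0.23770203] 0.285688713229141 0.032822717806488516
shift [ 9.50852816e-04  4.97652858e-04 -3.81577435e-06]
```

View pics/r3.png

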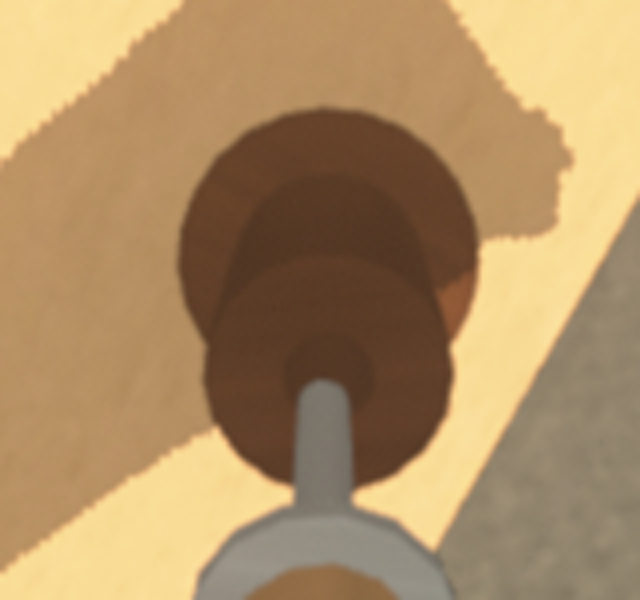

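View pics/r3s.png

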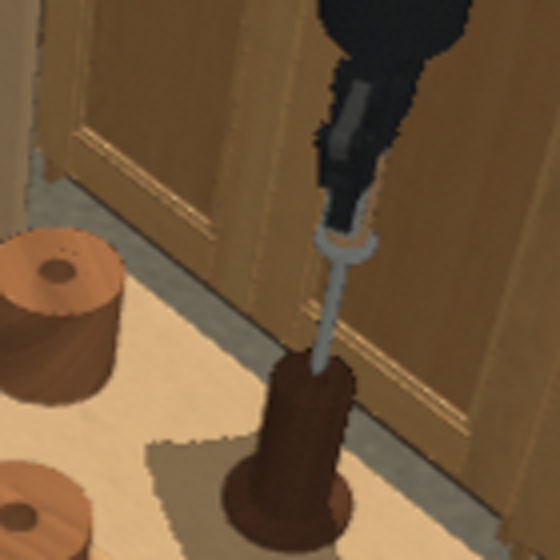

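The tip is just above the mouth, with the hole at (329,375) and the shaft at x≈324, about 1 mm apart. I'll lower it in gently.

Call:
drive_tool:
  commands:
    - [[0.001,0,0.004],[0,0,0],1]
    - [[0.001,0,0.008],[0,0,0],1]
    - [[0.001,0,0.012],[0,0,0],1]
    - [[0.001,0,0.017],[0,0,0],1]

```text
t: 9.65
eef_pos: [0.534, -0.3332, 0.2516]
tool_rot: [3.141, -0.0, 0.464]
force: [-0.3, -0.2, -0.6]
width: 0.291
```

Call:
drive_tool:
  commands:
    - [[0,0,0.012],[0,0,0],1]
    - [[0,0,0.024],[0,0,0],1]
    - [[0,0,0.036],[0,0,0],1]
    - [[0,0,0.048],[0,0,0],1]
    - [[0,0,0.06],[0,0,0],1]

```text
t: 10.07
eef_pos: [0.5336, -0.333, 0.19]
tool_rot: [-3.141, 0.001, 0.464]
force: [-0.5, -1.0, -0.6]
width: 0.292
```

Call:
drive_tool:
  commands:
    - [[0,0,0.008],[0,0,0],1]
    - [[0,0,0.016],[0,0,0],1]
    - [[0,0,0.022],[0,0,0],1]
    - [[0,0,0.026],[0,0,0],1]
    - [[0,0,0.0275],[0,0,0],1]

```text
t: 10.48
eef_pos: [0.5338, -0.3331, 0.1637]
tool_rot: [-3.141, 0.0, 0.464]
force: [0.3, 0.4, -1.5]
width: 0.286
```

Call:
drive_tool:
  commands:
    - [[0,0,0.001],[0,0,0],1]
    - [[0,0,0.001],[0,0,0],1]

```text
t: 10.65
eef_pos: [0.5341, -0.3332, 0.1636]
tool_rot: [3.141, -0.0, 0.464]
force: [-0.4, 0.0, -0.4]
width: 0.291
```

Call:
drive_tool:
  commands:
    - [[0,0,0.001],[0,0,0],1]
    - [[0,0,0.002],[0,0,0],1]
    - [[0,0,0.002],[0,0,0],1]

```text
t: 10.9
eef_pos: [0.5339, -0.3331, 0.1614]
tool_rot: [3.142, -0.0, 0.464]
force: [-0.6, -0.1, -1.0]
width: 0.29
```

```bash
python3 - <<'E'
from h import *
s=cams.read_camera("scene");crop(s["color"],370,120,140,140,4,"pics/r4s.png")
o=robot.get_obs();print(o["eef_pos"],o["force"])
E
```

```text
[ 0.53395658 -0.33315086  0.16143116] [-0.25564191  0.19733346 -0.58091555]
```

View pics/r4s.png

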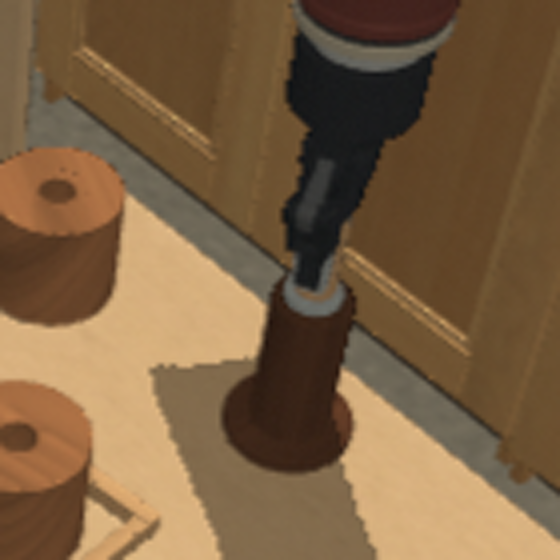

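The shoulder looks about seated, and the TCP z matches the pick-up height of 0.1613. I'll press 1 mm more to get contact, then open gently.

Call:
drive_tool:
  commands:
    - [[0,0,0.001],[0,0,0],1]
    - [[0,0,0.001],[0,0,0],1]

```text
t: 11.12
eef_pos: [0.534, -0.3332, 0.1613]
tool_rot: [3.141, -0.0, 0.464]
force: [-3.3, 2.1, 6.1]
width: 0.293
```

Call:
drive_tool:
  commands:
    - [[0,0,0],[0,0,0],0.4]
    - [[0,0,0],[0,0,0],0]
    - [[0,0,0],[0,0,0],-0.3]
    - [[0,0,0],[0,0,0],-0.3]
    - [[0,0,0],[0,0,0],-0.3]

```text
t: 11.53
eef_pos: [0.5339, -0.3331, 0.1601]
tool_rot: [-3.141, 0.0, 0.464]
force: [-0.8, 0.1, 0.0]
width: 0.65
```

```bash
python3 - <<'E'
from h import *
c,o=wrist();print(o["t"],o["eef_pos"],o["tool_rot"],o["force"],o["width"])
cv2.imwrite("pics/o1.png",c["color"][:,:,::-1])
E
```

```text
11.5333 [ 0.53391711 -0.33309036  0.16014061] [-3.14140665e+00  5.58003396e-05  4.63811627e-01] [-0.76867442  0.08181349  0.0189164 ] 0.6495822699402664
```

View pics/o1.png

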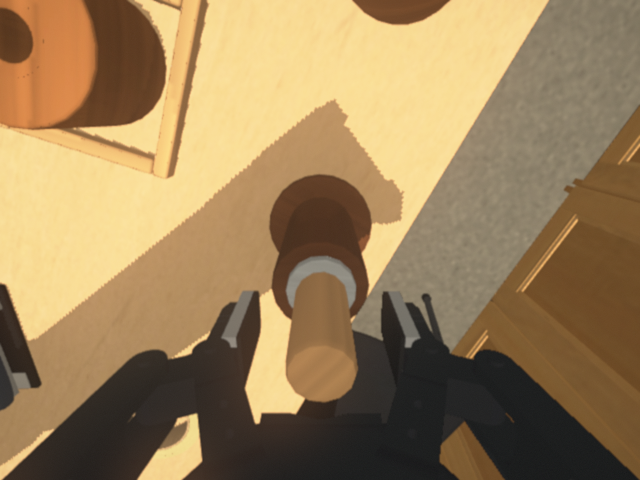

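The rod is seated: it took 6 N at the same height as pick-up, and it stands free between the open jaws. I'll lift clear and go towards the rack, then close the gripper for pushing.

Call:
drive_tool:
  commands:
    - [[0,0,-0.01],[0,0,0],-0.5]
    - [[0,0,-0.03],[0,0,0],-0.5]
    - [[0,0,-0.055],[0,0,0],-0.5]
    - [[0,0,-0.085],[0,0,0],-0.5]
    - [[0,0,-0.12],[0,0,0],-0.5]

```text
t: 12.0
eef_pos: [0.5333, -0.3328, 0.2812]
tool_rot: [-3.14, 0.001, 0.464]
force: [0.7, -0.3, -0.0]
width: 0.752
```

Call:
drive_tool:
  commands:
    - [[0.006,-0.017,-0.01],[0,0,0],1]
    - [[0.017,-0.049,-0.02],[0,0,0],1]
    - [[0.028,-0.083,-0.02],[0,0,0],1]
    - [[0.04,-0.118,-0.02],[0,0,0],1]
    - [[0.052,-0.153,-0.02],[0,0,0],1]

```text
t: 12.42
eef_pos: [0.5116, -0.1716, 0.3014]
tool_rot: [3.141, -0.001, 0.463]
force: [0.8, -0.7, -0.4]
width: 0.039
```

Call:
drive_tool:
  commands:
    - [[0.012,-0.035,0],[0,0,0],1]
    - [[0.024,-0.07,0],[0,0,0],1]
    - [[0.036,-0.105,0],[0,0,0],1]
    - [[0.048,-0.14,0],[0,0,0],1]
    - [[0.059,-0.17,0],[0,0,0],1]

```text
t: 12.83
eef_pos: [0.488, 0.008, 0.3014]
tool_rot: [3.141, -0.001, 0.465]
force: [0.4, 1.2, -0.6]
width: -0.0
```

```bash
python3 - <<'E'
from h import *
from scipy.spatial.transform import Rotation as Ro
o=robot.get_obs();p=o["eef_pos"];print(o["t"],p,o["tool_rot"],o["qpos"],o["width"])
R=Ro.from_euler('xyz',o["tool_rot"]).as_matrix()
print("shift",R.T@(np.array([.480,.082,.27])-p))
t=cams.read_camera("top");crop(t["color"],420,220,120,100,5,"pics/t2.png")
t=cams.read_camera("scene");crop(t["color"],370,120,140,140,4,"pics/s2.png")
E
```

```text
12.8333 [0.48798759 0.00798539 0.30140729] [ 3.14086590e+00 -9.94451994e-04  4.64976745e-01] [ 2.95606789e-01  5.85934669e-04 -4.00010174e-01  1.75953195e+00
  5.67610260e-04  1.38033414e+00 -1.21033026e+00] -0.00022332317332352187
shift [ 0.02601749 -0.06976111  0.03138249]
```

View pics/t2.png

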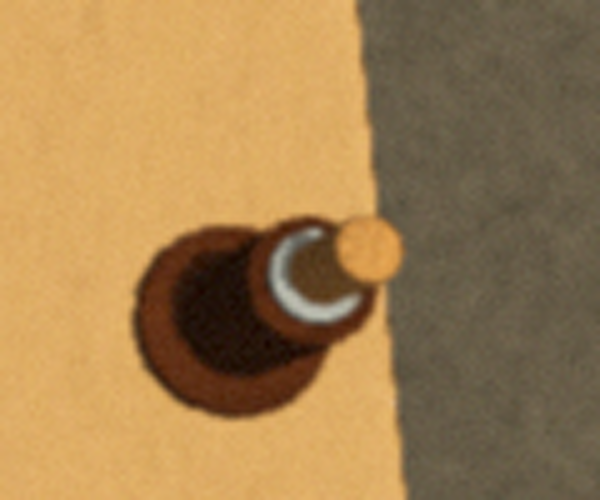

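View pics/s2.png

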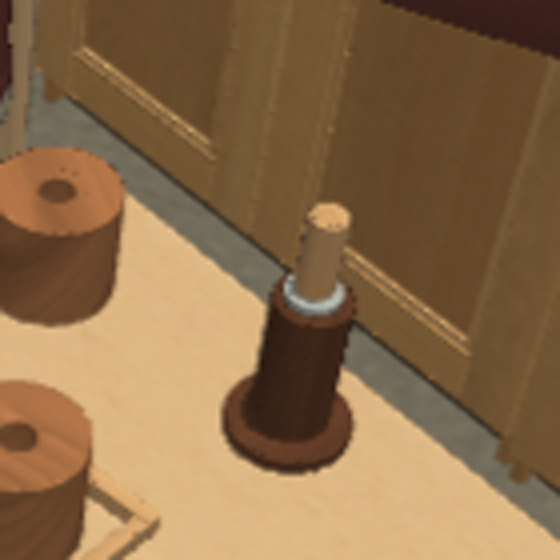

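The rod stands upright with its shoulder down, looking as it did at the start. I'll now move over the near end of the -y lane, turning the tool's x along the lane.

Call:
drive_tool:
  commands:
    - [[0.007,-0.02,0.005],[0,0,0.1],1]
    - [[0.016,-0.045,0.012],[0,0,0.2],1]
    - [[0.022,-0.06,0.02],[0,0,0.3],1]
    - [[0.022,-0.06,0.025],[0,0,0.333],1]
    - [[0.022,-0.06,0.025],[0,0,0.333],1]

```text
t: 13.35
eef_pos: [0.4811, 0.0693, 0.275]
tool_rot: [3.141, 0.001, 0.131]
force: [1.0, -0.5, 0.6]
width: 0.002
```

Call:
drive_tool:
  commands:
    - [[0,0,0],[0,0,0],1]
    - [[0,0,0],[0,0,0],1]
    - [[0,0,0],[0,0,0],1]

```text
t: 13.6
eef_pos: [0.4819, 0.0681, 0.2759]
tool_rot: [3.141, -0.001, 0.13]
force: [0.4, -0.7, 0.3]
width: -0.002
```

```bash
python3 - <<'E'
from h import *
c,o=wrist();p=o["eef_pos"];print(o["t"],p,o["tool_rot"],o["width"],np.abs(o["joint_velocities"]).max())
np.savez("p1.npz",color=c["color"],T=c["T"])
cv2.imwrite("pics/p1.png",c["color"][:,:,::-1])
t=cams.read_camera("top");cv2.imwrite("pics/p1t.png",t["color"][:,:,::-1])
E
```

```text
13.6 [0.48191109 0.06806381 0.27593102] [ 3.14144615e+00 -7.39397277e-04  1.30422449e-01] -0.0020016219108194896 0.006350152934238123
```

View pics/p1.png

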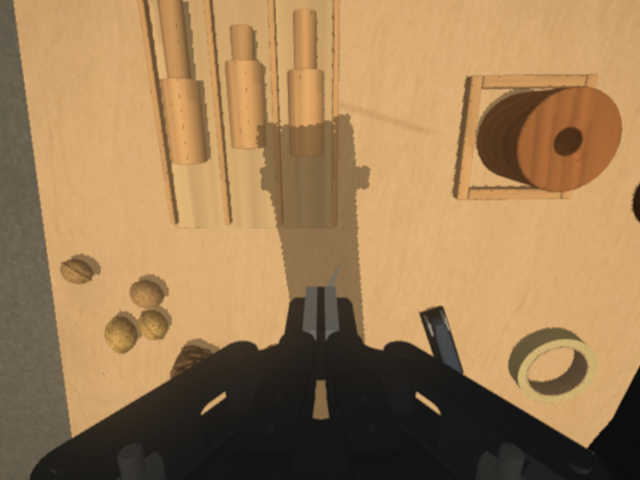

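View pics/p1t.png

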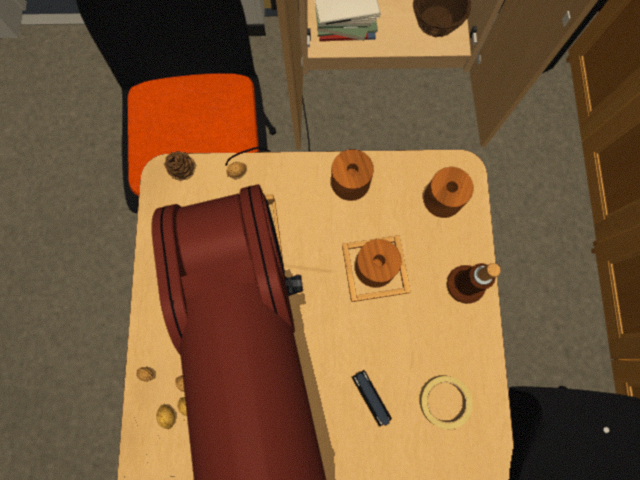

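In the wrist view the matching post is in the right lane, with its rear end at (307,156) and its tip at (305,10). The lane strips are at x≈281 and 338. I'll compute positions from these.

```bash
python3 - <<'E'
from h import *
from scipy.spatial.transform import Rotation as Ro
d=np.load("p1.npz");c=cams.read_camera("wrist");c["T"]=d["T"]
r=at(c,307,154,.038);tp=at(c,304.5,11,.034);f=at(c,306,69,.044)
print("rear",r,"tip",tp,"len",np.linalg.norm(r-tp),"yaw",np.arctan2(*(tp-r)[1::-1]))
for z,uv in ((.008,[(281,228),(338,228),(176,225),(230,223)]),):
    for q in uv: print(q,at(c,*q,z))
print("strips at rear:",at(c,279,156,.019),at(c,337,156,.019))
o=robot.get_obs();p=o["eef_pos"];R=Ro.from_euler('xyz',o["tool_rot"]).as_matrix()
print("tool shift to rear:",R.T@(r-p),p)
E
```

```text
rear [0.52704451 0.08835914 0.038     ] tip [0.65215707 0.10569391 0.034     ] len 0.12637107009562007 yaw 0.13767686260013381
(281, 228) [0.43531672 0.10935238 0.008     ]
(338, 228) [0.44408401 0.04286134 0.008     ]
(176, 225) [0.42289299 0.23183843 0.008     ]
(230, 223) [0.43363267 0.16913837 0.008     ]
strips at rear: [0.51910361 0.11822903 0.019     ] [0.52719723 0.05682576 0.019     ]
tool shift to rear: [ 0.04741547 -0.01382229  0.23763343] [0.48173884 0.06847982 0.27561553]
```

The measured post length of 126 mm matches post_mid (130 mm), with yaw 0.138. I'll descend about 30 mm behind its rear face, centred on its axis.

Call:
drive_tool:
  commands:
    - [[0.001,-0.0135,0.03],[0,0,0],1]
    - [[0.001,-0.0135,0.065],[0,0,0],1]
    - [[0.001,-0.0135,0.1],[0,0,0],1]
    - [[0.001,-0.0135,0.13],[0,0,0],1]
    - [[0.001,-0.0135,0.15],[0,0,0],1]

```text
t: 14.17
eef_pos: [0.4795, 0.082, 0.1226]
tool_rot: [-3.142, 0.003, 0.131]
force: [-0.0, -0.7, -1.1]
width: 0.001
```

Call:
drive_tool:
  commands:
    - [[0,0,0.02],[0,0,0],1]
    - [[0,0,0.04],[0,0,0],1]
    - [[0,0,0.055],[0,0,0],1]
    - [[0,0,0.062],[0,0,0],1]
    - [[0,0,0.062],[0,0,0],1]

```text
t: 14.58
eef_pos: [0.4799, 0.0821, 0.062]
tool_rot: [-3.141, 0.003, 0.131]
force: [-0.1, -0.2, -0.4]
width: -0.003
```

```bash
python3 - <<'E'
from h import *
from scipy.spatial.transform import Rotation as Ro
c,o=wrist();p=o["eef_pos"];print(o["t"],p,o["tool_rot"],o["force"],o["width"],np.abs(o["joint_velocities"]).max())
cv2.imwrite("pics/p2.png",c["color"][:,:,::-1])
R=Ro.from_euler('xyz',o["tool_rot"]).as_matrix()
print("tool shift to rear:",R.T@(np.array([.527,.0884,.043])-p))
s=cams.read_camera("scene");crop(s["color"],190,220,180,150,4,"pics/p2s.png")
E
```

```text
14.5833 [0.47992042 0.08209213 0.06204952] [-3.14137477e+00  2.60821215e-03  1.30721368e-01] [-0.10590387 -0.16696039 -0.38521176] -0.002833909669022488 0.03126526992151823
tool shift to rear: [ 0.04754966 -0.00011313  0.01892559]
```

View pics/p2.png

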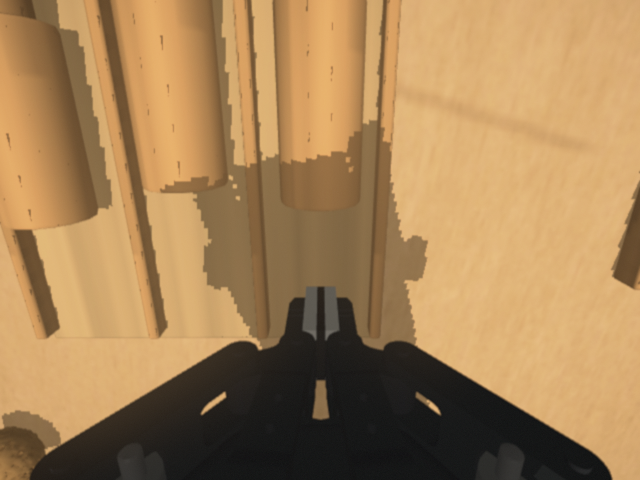

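View pics/p2s.png

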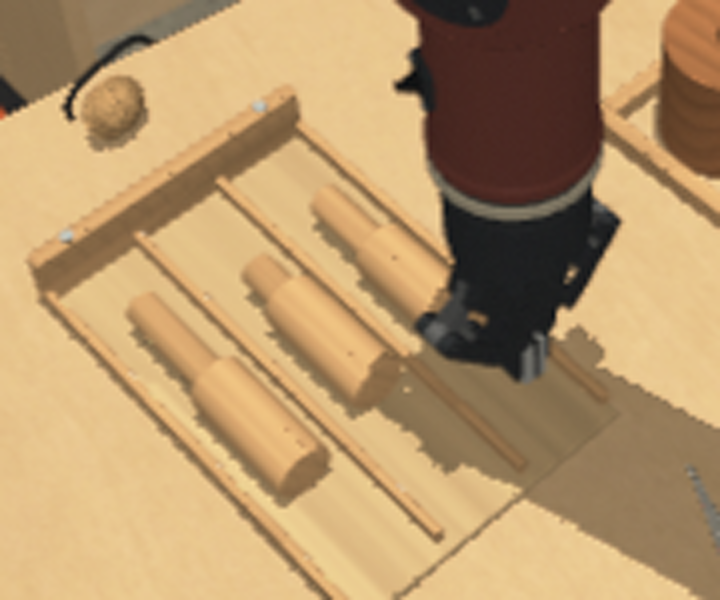

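The gripper (x≈320) is in line with the post's rear end at (320,205), with clear space ahead. I'll go down to pushing height and start forward.

Call:
drive_tool:
  commands:
    - [[0,0,0.008],[0,0,0],1]
    - [[0,0,0.016],[0,0,0],1]
    - [[0,0,0.019],[0,0,0],1]
    - [[0.008,0,0.019],[0,0,0],1]
    - [[0.018,0,0.019],[0,0,0],1]

```text
t: 15.1
eef_pos: [0.4989, 0.0847, 0.0442]
tool_rot: [3.141, 0.001, 0.131]
force: [-0.1, 0.8, 0.7]
width: 0.001
```

Call:
drive_tool:
  commands:
    - [[0.006,0,0],[0,0,0],1]
    - [[0.012,0,0],[0,0,0],1]
    - [[0.018,0,0],[0,0,0],1]
    - [[0.024,0,0],[0,0,0],1]
    - [[0.03,0,0],[0,0,0],1]

```text
t: 15.52
eef_pos: [0.5287, 0.0887, 0.0443]
tool_rot: [3.142, 0.001, 0.131]
force: [-1.5, -0.0, 1.3]
width: 0.004
```

```bash
python3 - <<'E'
from h import *
c,o=wrist();p=o["eef_pos"];print(o["t"],p,o["tool_rot"],o["force"],o["width"],np.abs(o["joint_velocities"]).max())
cv2.imwrite("pics/p3.png",c["color"][:,:,::-1])
E
```

```text
15.5167 [0.52873107 0.08874512 0.04427285] [3.14156638e+00 5.86216381e-04 1.30828461e-01] [-1.49452592 -0.01382053  1.26697732] 0.0036878876782318803 0.16996652510565863
```

View pics/p3.png

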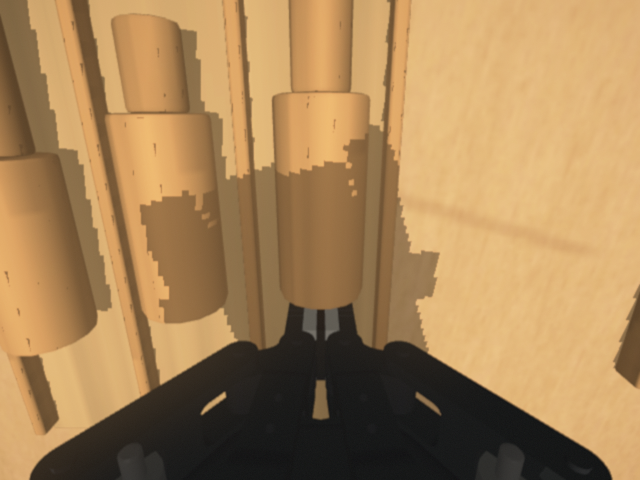

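The fingers are against the rear face and the post is moving straight, with 1.5 N on the tool. About 37 mm remains, so I'll keep pushing and slow down near the stop.

Call:
drive_tool:
  commands:
    - [[0.006,0,0],[0,0,0],1]
    - [[0.012,0,0],[0,0,0],1]
    - [[0.018,0,0],[0,0,0],1]
    - [[0.023,0,0],[0,0,0],1]
    - [[0.027,0,0],[0,0,0],1]

```text
t: 15.98
eef_pos: [0.5558, 0.0923, 0.0443]
tool_rot: [-3.141, -0.0, 0.131]
force: [-1.2, -0.4, -0.0]
width: -0.0
```

Call:
drive_tool:
  commands:
    - [[0.002,0,0],[0,0,0],1]
    - [[0.004,0,0],[0,0,0],1]

```text
t: 16.15
eef_pos: [0.5593, 0.0928, 0.0442]
tool_rot: [-3.142, 0.0, 0.131]
force: [-1.3, -0.4, 0.2]
width: -0.001
```

```bash
python3 - <<'E'
from h import *
c,o=wrist();p=o["eef_pos"];print(o["t"],p,o["tool_rot"],o["force"],o["width"],np.abs(o["joint_velocities"]).max())
cv2.imwrite("pics/p4.png",c["color"][:,:,::-1])
s=cams.read_camera("scene");crop(s["color"],190,220,180,150,4,"pics/p4s.png")
E
```

```text
16.15 [0.5592597  0.09275392 0.0442295 ] [-3.14151999e+00  2.57453086e-04  1.30758735e-01] [-1.31072483 -0.40223589  0.22391013] -0.0012092734092683927 0.053501885750287845
```

View pics/p4.png

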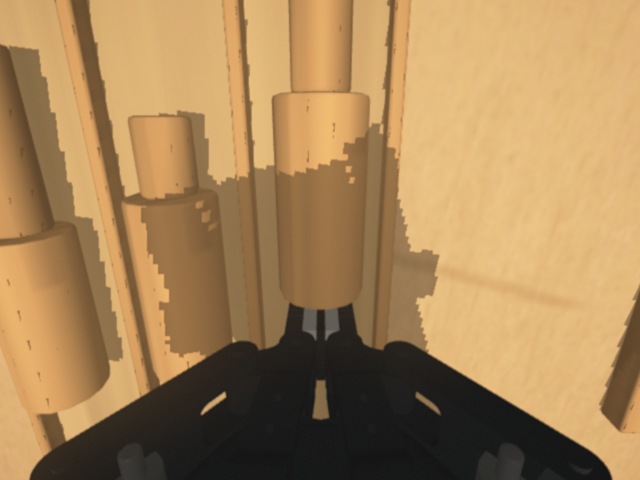

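View pics/p4s.png

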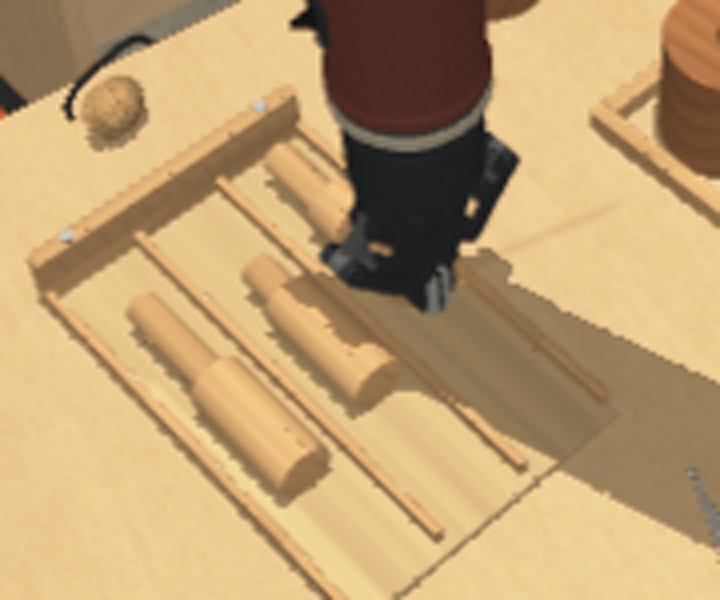

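The tip isn't quite at the bar yet; I estimate about 15 mm to go. I'll continue slowly.

Call:
drive_tool:
  commands:
    - [[0.0025,0,0],[0,0,0],1]
    - [[0.005,0,0],[0,0,0],1]
    - [[0.0075,0,0],[0,0,0],1]
    - [[0.01,0,0],[0,0,0],1]

```text
t: 16.58
eef_pos: [0.5693, 0.094, 0.0444]
tool_rot: [3.142, -0.0, 0.131]
force: [-0.3, -0.1, 0.6]
width: 0.001
```

Call:
drive_tool:
  commands:
    - [[0.0015,0,0],[0,0,0],1]
    - [[0.003,0,0],[0,0,0],1]

```text
t: 16.75
eef_pos: [0.5721, 0.0944, 0.0443]
tool_rot: [-3.142, 0.0, 0.131]
force: [-1.6, -0.2, 0.8]
width: 0.001
```

Call:
drive_tool:
  commands:
    - [[0.001,0,0],[0,0,0],1]
    - [[0.002,0,0],[0,0,0],1]

```text
t: 16.92
eef_pos: [0.574, 0.0947, 0.0443]
tool_rot: [-3.142, 0.0, 0.131]
force: [-0.6, 0.7, 0.7]
width: -0.002
```

Call:
drive_tool:
  commands:
    - [[0.001,0,0],[0,0,0],1]
    - [[0.002,0,0],[0,0,0],1]

```text
t: 17.08
eef_pos: [0.5756, 0.0949, 0.0442]
tool_rot: [3.141, 0.001, 0.131]
force: [-6.5, -1.0, 5.2]
width: -0.0
```

Call:
drive_tool:
  commands:
    - [[0.001,0,0],[0,0,0],1]
    - [[0.002,0,0],[0,0,0],1]

```text
t: 17.25
eef_pos: [0.5757, 0.0949, 0.0442]
tool_rot: [3.141, 0.005, 0.131]
force: [-16.3, -2.7, 13.7]
width: -0.003
```

```bash
python3 - <<'E'
from h import *
o=robot.get_obs();print(o["eef_pos"],o["force"])
s=cams.read_camera("scene");crop(s["color"],190,220,180,150,4,"pics/p5s.png")
E
```

```text
[0.57568138 0.09493747 0.04417605] [-16.34984287  -2.74463638  13.67376558]
```

View pics/p5s.png

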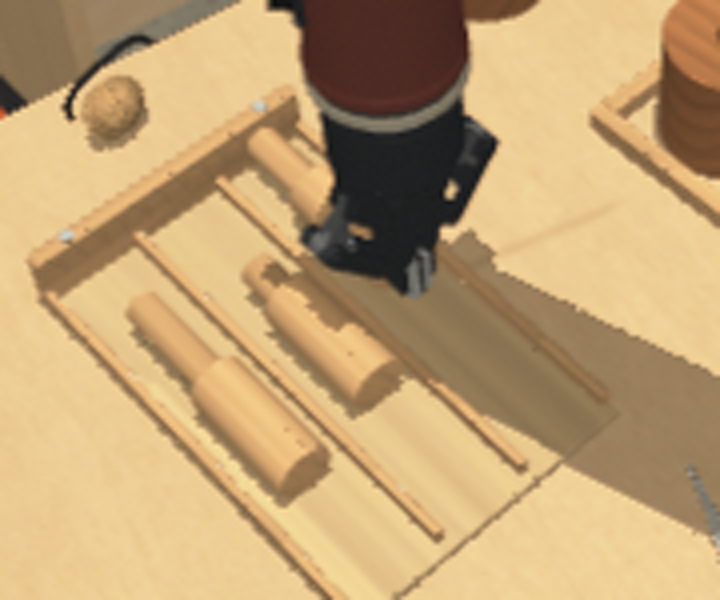

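The force rose to 16 N with no further motion, and the tip is touching the bar in the scene view. I'll back off along the lane and then rise.

Call:
drive_tool:
  commands:
    - [[-0.003,0,0],[0,0,0],1]
    - [[-0.008,0,0],[0,0,0],1]
    - [[-0.018,0,0],[0,0,0],1]
    - [[-0.03,0,0],[0,0,0],1]
    - [[-0.04,0,-0.005],[0,0,0],1]

```text
t: 17.72
eef_pos: [0.5365, 0.0898, 0.0486]
tool_rot: [-3.142, 0.001, 0.131]
force: [-0.3, 0.2, 0.5]
width: 0.001
```

Call:
drive_tool:
  commands:
    - [[0,0,-0.02],[0,0,0],1]
    - [[0,0,-0.05],[0,0,0],1]
    - [[0,0,-0.09],[0,0,0],1]
    - [[0,0,-0.13],[0,0,0],1]
    - [[0,0,-0.17],[0,0,0],1]

```text
t: 18.13
eef_pos: [0.5373, 0.09, 0.2215]
tool_rot: [3.142, -0.0, 0.131]
force: [2.0, 0.2, 0.2]
width: -0.001
```

Call:
drive_tool:
  commands:
    - [[0,0,-0.02],[0,0,0],1]
    - [[0,0,-0.03],[0,0,0],1]
    - [[0,0,-0.03],[0,0,0],1]
    - [[0,0,-0.03],[0,0,0],1]

```text
t: 18.47
eef_pos: [0.5378, 0.0898, 0.2486]
tool_rot: [3.141, 0.0, 0.131]
force: [-0.1, 0.1, -0.2]
width: 0.003
```

```bash
python3 - <<'E'
from h import *
c,o=wrist();p=o["eef_pos"];print(o["t"],p,o["tool_rot"],o["force"],np.abs(o["joint_velocities"]).max())
np.savez("e1.npz",color=c["color"],T=c["T"])
cv2.imwrite("pics/e1.png",c["color"][:,:,::-1])
s=cams.read_camera("scene");crop(s["color"],190,150,290,220,2.7,"pics/e1s.png")
E
```

```text
18.4667 [0.53776371 0.0898315  0.24864719] [3.14132476e+00 2.88237697e-04 1.30729575e-01] [-0.08558982  0.08812842 -0.21265623] 0.025075103283865818
```

View pics/e1.png

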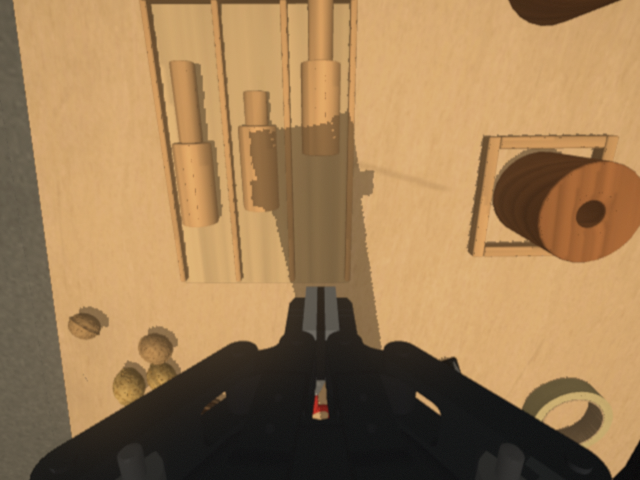

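View pics/e1s.png

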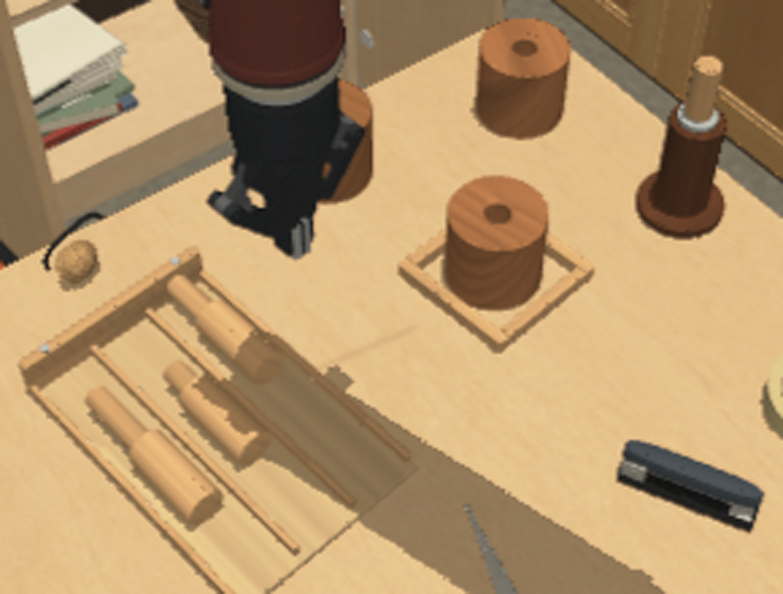

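The post is in its lane at the bar, the rod is standing and the bases haven't moved. I'll shift the arm aside so the top camera can do a final check.

Call:
drive_tool:
  commands:
    - [[0,0.02,-0.01],[0,0,0],1]
    - [[0,0.055,-0.03],[0,0,0],1]
    - [[0,0.09,-0.04],[0,0,0],1]
    - [[0,0.125,-0.04],[0,0,0],1]
    - [[0,0.16,-0.04],[0,0,0],1]

```text
t: 18.98
eef_pos: [0.5589, -0.0702, 0.2883]
tool_rot: [-3.141, 0.001, 0.131]
force: [0.9, 0.4, 0.2]
width: -0.004
```

Call:
drive_tool:
  commands:
    - [[0,0.035,0],[0,0,0],1]
    - [[0,0.06,0],[0,0,0],1]
    - [[0,0.07,0],[0,0,0],1]
    - [[0,0.07,0],[0,0,0],1]
    - [[0,0.07,0],[0,0,0],1]

```text
t: 19.4
eef_pos: [0.5679, -0.1371, 0.2879]
tool_rot: [-3.14, 0.002, 0.131]
force: [-0.6, 1.4, -0.2]
width: 0.002
```

```bash
python3 - <<'E'
from h import *
t=cams.read_camera("top");crop(t["color"],180,180,133,170,3.5,"pics/f1.png")
s=cams.read_camera("scene");crop(s["color"],190,150,290,220,2.7,"pics/f1s.png")
for n,im in (("top",t),("scene",s)):
    a=cv2.imread(f"pics/{n}0.png")[:,:,::-1];cv2.imwrite(f"pics/d_{n}.png",cv2.absdiff(a,im["color"])*3)
o=robot.get_obs();print(o["t"],o["eef_pos"])
E
```

```text
19.5 [ 0.56826336 -0.1356717   0.28875608]
```

View pics/f1.png

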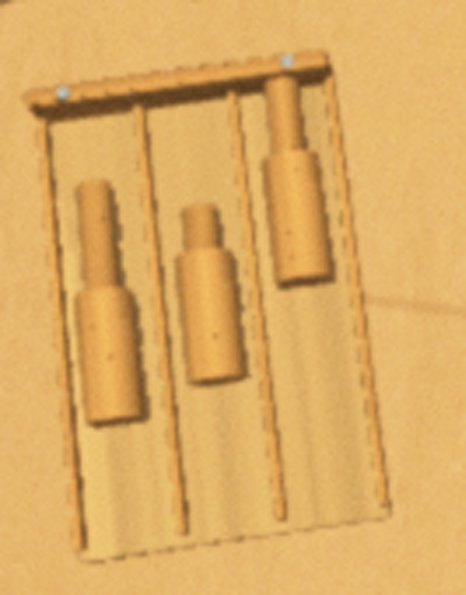

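View pics/f1s.png

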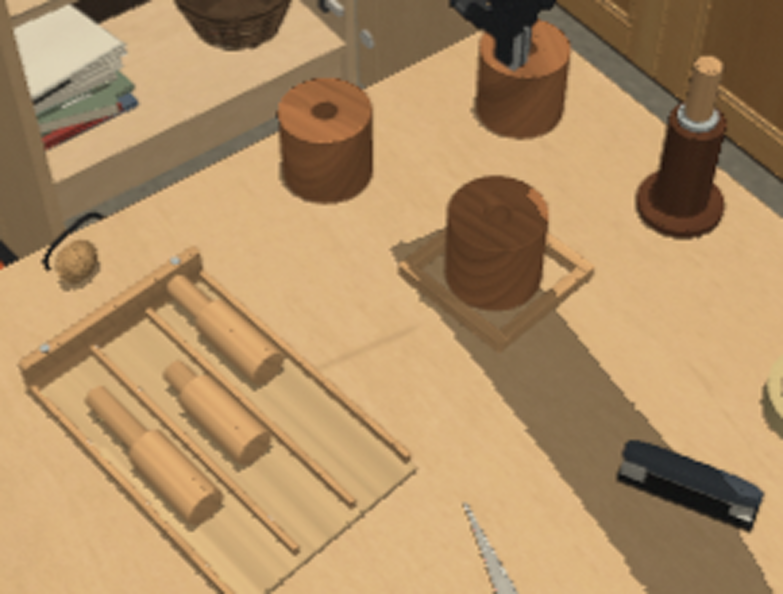

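View pics/d_scene.png

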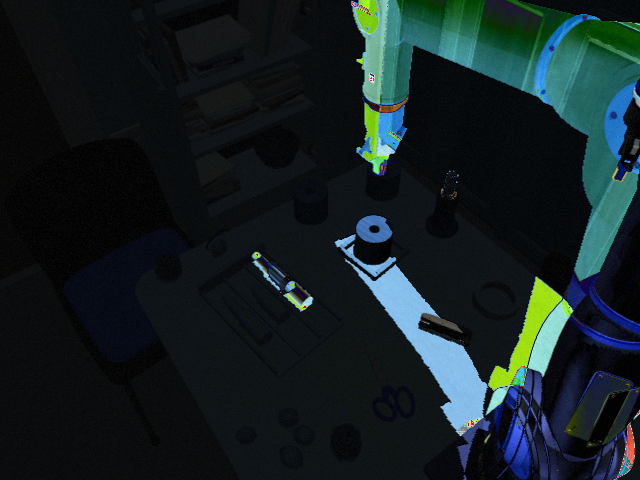

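The top view shows the matching post's tip at the stop bar (crop ≈ (283,75)) and the other two posts where they were. The difference image shows changes only at that post, the arm and its shadow, plus a faint edge on the rod (about 1 mm). I'll let the arm settle and hand in.

Call:
drive_tool:
  commands:
    - [[0,0,0],[0,0,0],1]
    - [[0,0,0],[0,0,0],1]
    - [[0,0,0],[0,0,0],1]
    - [[0,0,0],[0,0,0],1]

```text
t: 19.83
eef_pos: [0.5683, -0.1375, 0.2895]
tool_rot: [3.141, -0.0, 0.132]
force: [-0.5, -0.2, 0.7]
width: -0.005
```

```bash
python3 - <<'E'
from bench import robot
o=robot.get_obs();print(o["t"],o["force"],abs(o["joint_velocities"]).max() if hasattr(o["joint_velocities"],"max") else o["joint_velocities"])
print(robot.finish_job())
E
```

```text
19.8333 [-0.48525551 -0.24232124  0.65878197] 0.003990249564421897
the job is handed in; nothing more can be done
None
```

I probed the framed base, put the rod back in its stand, slid the matching post to the stop bar, and handed the job in at 19.8 s of the 56 s allowed. `finish_job()` gives no verdict, so the results below are from my own checks.

- **Hole depth:** The rod touched bottom at TCP z 0.180, where a 50 mm hole would put it (0.1803), and the force was 6–16 N. The hole is 50 mm deep, so the match is `post_mid`, in the lane nearest the bases.
- **Rod:** It went back to its pick-up height with 6 N of contact on the shoulder. The images show it upright, about 1 mm from where it started.
- **Post:** I pushed `post_mid` along its lane until it stopped against the bar at 16 N. The top view shows its tip at the bar.
- **Everything else:** Before-and-after scene images show no movement of the other two posts or any base, and the gripper was well clear at the end.

**Disagreements:** The fixed cameras differed by 3–5 mm in y, so I used the wrist camera for the rod and the hole. The stop bar's inner face also came out about 6 mm apart from two different edges, so I relied on contact force for the final push.

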